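# Load the reagent tray

## Task

Load the white reagent tray for the next run: stand the three capped reagent bottles upright in the insert blocks, each in the well made for its shape and size (wide round, narrow round, square), and slide the cuvette strip along its channel, beneath the hold-down bar, fully home against the end stop. Keep the bottles upright throughout, and leave the dropper bottle and the empty uncapped bottle standing where they are.

Things in the scene. Friction and masses are not known exactly. Their poses are not given: they have to be found in the camera images.
- tray: white fixed tray 190 (x) x 250 (y) mm, floor 4 thick, rim 14 high; origin: underside centre. Blocks in a row at x -50. Strip channel along y at x +60: ribs 24 apart, tops at z 10, y -90 to 100. Aluminium bar across it at y 62 to 82, z 39 to 45, posts 20 to 28 either side of the centre line. End stop face y 100, top z 26. Strip slides in along +y; home: its centre at x 60, y 52.
- adapter_wide: grey insert block 74 x 74 x 24 mm fixed in the tray's near row (which of the three places varies). Origin: centre of its underside, on the tray's 4 mm floor; z up, sides parallel to its x, y and the tray's. Well floor 6 mm above the origin. It has the wide round well, 60 mm across, for the wide round bottle.
- adapter_narrow: grey insert block 74 x 74 x 24 mm fixed in the tray's near row (which of the three places varies). Origin: centre of its underside, on the tray's 4 mm floor; z up, sides parallel to its x, y and the tray's. Well floor 6 mm above the origin. It has the narrow round well, 46 mm across, for the narrow round bottle.
- adapter_square: grey insert block 74 x 74 x 24 mm fixed in the tray's near row (which of the three places varies). Origin: centre of its underside, on the tray's 4 mm floor; z up, sides parallel to its x, y and the tray's. Well floor 6 mm above the origin. It has the square well, 46 x 46 mm, sides parallel to the block's, for the square bottle.
- bottle_wide: wide round white bottle, 50 across, with a ribbed flat grey screw cap (38 across), 88 high over the cap, straight body to 62, shoulder to 70. Origin: centre of its underside; z up. Grip it across the white body, e.g. with the TCP 52 mm above its underside. 
- bottle_narrow: narrow round white bottle, 36 across, with a ribbed flat grey screw cap (29 across), 80 high over the cap, straight body to 56, shoulder to 64. Origin: centre of its underside; z up. Grip it across the white body, e.g. with the TCP 52 mm above its underside. 
- bottle_square: square white bottle, 36 x 36, with a ribbed flat round grey screw cap (29 across), 80 high over the cap, straight body to 58. Origin: centre of its underside; z up, x and y square to its faces. Grip it across the white body, e.g. with the TCP 52 mm above its underside. 
- strip: cuvette strip: pale straight block of ten cells with dark square mouths, 96 (its x) x 16 (y) x 30 mm high, same either way round, standing on the bench. Origin: centre of its underside. Grip it across its width, 26 mm from the middle towards the trailing end, TCP 31 mm above its underside, so that the fingers clear ribs and bar.
- dropper: look-alike, stays where it is: narrow round white dropper bottle, 36 across, with a thin pointed white nozzle instead of a cap, 92 high. Origin: centre of its underside.
- empty_square: look-alike, stays where it is: square white bottle 36 x 36 without cap, an open narrow white neck (dark mouth 17 across), 74 high. Origin: centre of its underside.
Mind the look-alikes: they are no part of the job. What is shaped like the bottle_wide but red is not meant. Leave any orange look-alike of the bottle_square alone.

How it is judged (in metres and radians):
At the end, for the whole second after the job is handed in: Each capped bottle upright on the floor of its own well (5 mm, 0.15 rad); strip flat in the channel under the bar, within 9 mm of the end stop, 7 mm of the centre line, 0.12 rad; dropper and uncapped bottle standing within 30 mm of where they stood; all released and at rest (horizontal distance between bottle_wide and adapter_wide below 0.01 m and z of bottle_wide in the frame of adapter_wide below 0.011 m and angle between each of bottle_wide, bottle_narrow, bottle_square, dropper, empty_square's own z axis and vertical below 0.15 rad and linear speed of each of bottle_wide, bottle_narrow, bottle_square, strip below 0.02 m/s and horizontal distance between bottle_narrow and adapter_narrow below 0.01 m and z of bottle_narrow in the frame of adapter_narrow below 0.011 m and horizontal distance between bottle_square and adapter_square below 0.01 m and z of bottle_square in the frame of adapter_square below 0.011 m and y of strip in the frame of tray between 0.043 and 0.056 m and x of strip in the frame of tray between 0.053 and 0.067 m and z of strip in the frame of tray below 0.008 m and angle between the x axis of strip and the y axis of tray, either way round below 0.12 rad and angle between strip's own z axis and vertical below 0.12 rad and distance of each of dropper, empty_square from where it was at the start of the episode below 0.03 m); the robot touches nothing.
It fails at once if the wide round bottle is tipped more than 45 degrees (angle between bottle_wide's own z axis and vertical above 0.8 rad).
It fails at once if the narrow round bottle is tipped more than 45 degrees (angle between bottle_narrow's own z axis and vertical above 0.8 rad).
It fails at once if the square bottle is tipped more than 45 degrees (angle between bottle_square's own z axis and vertical above 0.8 rad).
It fails at once if the dropper bottle is moved from its place or knocked over (distance of dropper from where it was at the start of the episode above 0.03 m or angle between dropper's own z axis and vertical above 0.5 rad).
It fails at once if the uncapped bottle is moved from its place or knocked over (distance of empty_square from where it was at the start of the episode above 0.03 m or angle between empty_square's own z axis and vertical above 0.5 rad).
It also fails if it takes over 93 s, if anything falls off the work surface, if the arm or the gripper's body presses on something with over 40 N, if the wrist force passes 120 N, or if a joint passes its speed limit or range.

## Robot

A 7-joint arm with a two-finger parallel gripper is mounted at the origin on the work surface. World frame = base frame: x ahead of the robot, y to its left, z up, the work surface at z = 0. Lengths are in mm, angles in rad, forces in N, time in s.
With the tool pointing down it reaches from about 425 to 950 mm from the base axis. Payload 4.7 kg.
Tool frame: the origin (TCP) lies between the finger pads, 19 mm behind the fingertips; this is the grasp point; z points along the fingers, y is the line along which they close (so a half turn about z gives the same grasp; the last joint's range is limited). The gripper opens to 85 mm and grips with 20 to 120 N. Pads are 22 mm wide; open, the fingers measure 114 mm over their backs; the gripper's body (76 mm by 85 mm) begins 54 mm behind the grasp point. The pads swing forward as they close: fully open they stand 13 mm farther back than shut.
Start: joints at [1.301, 0.469, -0.049, 1.532, 0.024, 1.141, -0.082], TCP at [161.019, -655.53, 250.035] pointing down, gripper open.
Joint ranges: [-2.59, 2.59], [-0.33, 1.99], [-1.39, 1.29], [0.1, 2.45], [-1.04, 4.18], [0.21, 1.99], [-2.66, 2.66]. Speed limits (rad/s): [2.57, 2.57, 3.14, 3.14, 3.14, 3.14, 3.14].

## Interface

Orientations are given as a unit quaternion [x, y, z, w].
In Python, from workcell import ctrl gives the robot as it stands.
- The arm moves only by the tool arm_command, never from a script. Its argument "moves" is a list of rows, each an object of numbers: "tx", "ty", "tz": the shift along the tool's x, y, z normalised to -1 to 1, where 1 is 0.2 m; "wx", "wy", "wz": the turn, a rotation vector about the tool's x, y, z normalised to -1 to 1, where 1 is 2 rad; "jaw": the opening, from -1 (shut) to 1 (fully open). A call has 1 to 5 rows; each row shifts and turns the commanded pose from where the row before left it, along the tool's axes as they then stand; what a row does not reach is not made up. A row lasts 1/10 s, in which the tool goes at most 50 mm and 8.59 degrees, less where a joint would pass 70% of its speed; a pose out of reach is approached as far as the arm can. A call with a number of a shift or a turn outside -1 to 1 is refused whole. A call with a gripper value outside its range is refused whole. The fingers move at their own pace and stop on an object; the grip force is fixed at half the most. Time passes only in rows, so rows that do not move let the fingers close. It gives the time, the measured TCP pose, the force, the opening and the grip force at its end, in the units of the state.
- ctrl.get_obs(): the state, without advancing time (a new reading comes with each control period).
- ctrl.read_camera(name): name is "scene" or "top"; returns (picture, depth): 400x640x3 uint8, red, green, blue; 400x640 float32, mm along the optical axis (not along the pixel's ray), 0 where there is no reading.
- ctrl.camera_model(name): a dict with "K" (3x3 intrinsics, pixels), "position" and "orientation" of the camera in the world. Camera axes: x right, y up, looking along -z (the intrinsics and any distortion apply to the point x, -y, -z); pixel columns grow to the right and rows downward; lengths in mm; the calibration is good to about 2 mm. A picture is of the moment at which its call begins. camera_model takes no time and is no camera call.
- ctrl.finish_job(): hands the job in; it is judged then, once.
The state is a dict: "clock": time; "joint_pos": joint angles; "joint_vel": joint speeds; "tau": joint torques, N m; "tcp_pos": TCP position; "orientation": TCP orientation; "force": force on the tool from outside, world axes, zero at the start; "torque": the same for the moment, N m; "grip_width": finger opening in mm; "gripper_force": force on a finger pad.
Only numpy, scipy, OpenCV 4.12 (cv2) and the standard library are available. Lean on these libraries where they do the work, as an engineer would, in place of code of your own. Each camera call takes 0.05 s, during which the arm holds its last target. There are 200 camera calls.

## Working session

There is one attempt and no reset: what is moved stays moved. The work goes in short steps, Python scripts to look and compute and a tool call to move; the robot and the scene stay as the last step left them, time stands still between calls to the robot, and variables do not carry over. Pictures are saved under pics/ and viewed, at most 14 in all, crops included, and the job is handed in when it is done.

Besides the shell and the picture viewer there is one more tool, called after "Call:" as name([rows], argument=value, ...), one row to a line, values as JSON. arm_command: Moves the arm, as the interface text tells. Scaled input: -1 to 1 covers 0.2 m each way for a shift and 2 rad each way for a turn. Its arguments: {"type":"object","properties":{"moves":{"type":"array"}},"required":["moves"]}

```bash
ls; mkdir -p pics; python3 - <<'E'
from workcell import ctrl
import cv2,numpy as np
for n in ("scene","top"):
    p,d=ctrl.read_camera(n); np.savez(f"pics/{n}0.npz",p=p,d=d)
    cv2.imwrite(f"pics/{n}0.png",p[:,:,::-1]); m=ctrl.camera_model(n); print(n,m)
print(ctrl.get_obs())
E
```

```text
pics
scene {'K': array([[472.18031367,   0.        , 315.1316237 ],
       [  0.        , 472.18031367, 193.31863094],
       [  0.        ,   0.        ,   1.        ]]), 'position': array([1054.0485434 , -261.28253868,  966.66401684]), 'orientation': array([0.23974462, 0.14364759, 0.49631095, 0.82192659])}
top {'K': array([[398.75166146,   0.        , 325.85298919],
       [  0.        , 398.75166146, 197.09829166],
       [  0.        ,   0.        ,   1.        ]]), 'position': array([348.60051072, -15.8245934 , 898.19422769]), 'orientation': array([-0.073013  ,  0.04394131,  0.71414635, -0.69479008])}
{'clock': 0.1, 'joint_pos': array([ 1.30109266,  0.46938548, -0.04856875,  1.53357122,  0.02411952,
        1.14094927, -0.08228945]), 'joint_vel': array([-0.00017463, -0.00055759, -0.00011532, -0.00438305,  0.00064186,
       -0.00144054,  0.00049674]), 'tau': array([ 6.54036521e-04, -5.11516964e+01, -4.70075116e-02, -2.38388729e+01,
        1.07385303e-02,  4.37016060e-03,  1.71796034e-05]), 'tcp_pos': array([ 160.8585446 , -655.06378886,  249.05095645]), 'orientation': array([ 9.92758624e-01,  1.20123140e-01, -1.46820811e-04, -8.51058546e-04]), 'force': array([-0.05203027,  0.14688008, -0.67493234]), 'torque': array([ 0.0055872 , -0.00010152,  0.00848553]), 'gripper_force': 0.0, 'grip_width': 85.22625656527526}
```

View pics/scene0.png

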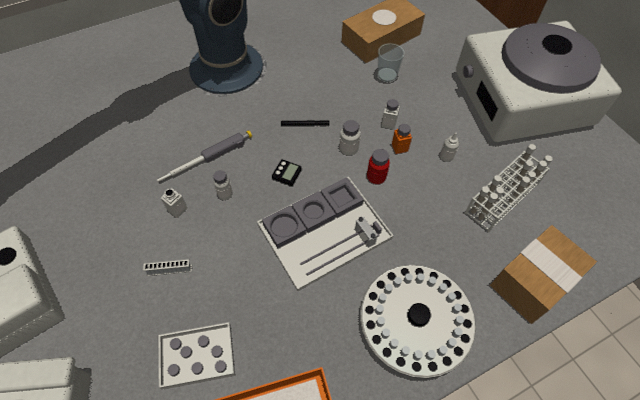

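View pics/top0.png

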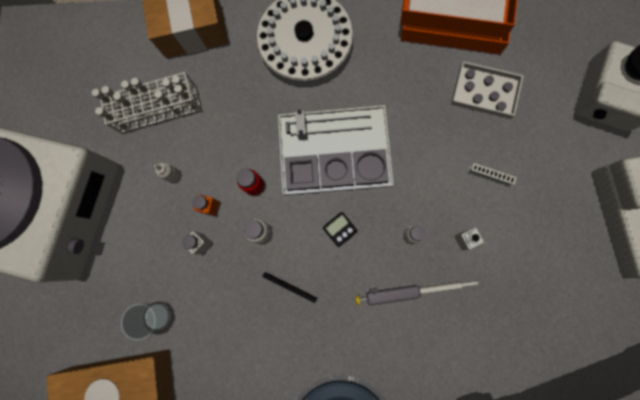

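The scene camera shows the tray with blocks wide (285,228), narrow (314,210) and square (343,195), with the bar at (368,230). The wide bottle is at (349,137), the capped square at (390,113), the narrow at (222,185) and the strip at (167,266). The look-alikes are the dropper (450,147), the empty square (173,202), and the red and orange bottles. In the top view the same things are at: wide (258,231), square (194,242), narrow (414,234), strip (494,174), dropper (165,171), empty (472,239), tray (335,150).

```bash
cat > h.py <<'E'
import numpy as np,cv2
from workcell import ctrl
from scipy.spatial.transform import Rotation as R
def ray(n,uv):
    m=ctrl.camera_model(n);K=m["K"];uv=np.atleast_2d(uv).astype(float)
    d=np.c_[(uv[:,0]-K[0,2])/K[0,0],-(uv[:,1]-K[1,2])/K[1,1],-np.ones(len(uv))]
    return m["position"],R.from_quat(m["orientation"]).apply(d)
def plane(n,uv,z):
    o,d=ray(n,uv); return o+d*((z-o[2])/d[:,2])[:,None]
def cloud(n,d):
    v,u=np.mgrid[:400,:640]; o,r=ray(n,np.c_[u.ravel(),v.ravel()])
    c=o+r*d.ravel()[:,None]; c[d.ravel()==0]=np.nan
    return c.reshape(400,640,3)
def proj(n,X):
    m=ctrl.camera_model(n);c=R.from_quat(m["orientation"]).inv().apply(np.atleast_2d(X)-m["position"])
    q=np.c_[c[:,0],-c[:,1],-c[:,2]]@m["K"].T; return q[:,:2]/q[:,2:]
E
python3 - <<'E'
from h import *
for n,P in (("scene",dict(wide=(349,137,88),narrow=(222,185,80),square=(390,113,80),dropper=(450,147,92),empty=(173,202,74),red=(377,165,88),orange=(402,135,80),strip=(167,266,30))),
 ("top",dict(wide=(258,231,88),narrow=(414,234,80),square=(194,242,80),dropper=(165,171,92),empty=(472,239,74),red=(250,181,88),orange=(204,204,80),strip=(494,174,30)))):
    z=np.load(f"pics/{n}0.npz");c=cloud(n,z["d"])
    print(n,"bench z",[np.nanmedian(c[v-5:v+5,u-5:u+5,2]).round(1) for u,v in ([(100,230),(330,100)] if n=="scene" else [(230,260),(430,190)])])
    for k,(u,v,h) in P.items():
        w=c[max(v-28,0):v+28,u-28:u+28].reshape(-1,3); w=w[np.isfinite(w[:,0])]
        t=w[w[:,2]>h-6 if k!="strip" else w[:,2]>22]
        hi=w[w[:,2]>12]; 
        print(k,len(t),"top",np.median(w[:,2][w[:,2]>h-6]).round(1) if len(t) else None,"mean",t.mean(0).round(1) if len(t) else 0,"minmax mid",((t.min(0)+t.max(0))/2).round(1) if len(t) else 0,np.ptp(t,axis=0).round(0) if len(t) else 0, "all mid",((hi.min(0)+hi.max(0))/2).round(0),np.ptp(hi,axis=0).round(0))
        if k=="strip":
            r=cv2.minAreaRect(t[:,:2].astype(np.float32));print(r)
    # tray: white+grey region; blocks' tops at z 28
    u,v=(320,232) if n=="scene" else (335,150)
    w=c[v-65:v+65,u-75:u+75].reshape(-1,3)
    b=w[(w[:,2]>24)&(w[:,2]<32)]; 
    m=np.abs(w[:,2]-14)<5; print("rim",m.sum(), cv2.minAreaRect(w[m&(w[:,2]>10)][:,:2].astype(np.float32)))
    print("blocktops",len(b),cv2.minAreaRect(b[:,:2].astype(np.float32)))
E
```

```text
scene bench z [np.float64(-1.1), np.float64(-2.0)]
wide 196 top 85.9 mean [447.1 169.9  85.8] minmax mid [475.8 169.8  86.2] [135.  40.   8.] all mid [435. 168.  51.] [221.  51.  78.]
narrow 116 top 77.8 mean [ 411.3 -167.5   78. ] minmax mid [ 410.5 -167.    78.4] [29. 30.  8.] all mid [ 359. -176.   47.] [141.  55.  70.]
square 177 top 77.7 mean [450.2 294.4  77.7] minmax mid [447.  295.2  78.4] [112.  48.   9.] all mid [446. 297.  47.] [128.  64.  70.]
dropper 6 top 88.1 mean [567.8 376.   88.7] minmax mid [567.9 376.   89.4] [5. 2. 6.] all mid [568. 374.  53.] [36. 33. 80.]
empty 77 top 72.7 mean [ 399.1 -283.3   72.6] minmax mid [ 398.1 -283.    72.7] [22. 22.  9.] all mid [ 361. -281.   45.] [121.  50.  65.]
red 176 top 86.3 mean [537.  184.9  86. ] minmax mid [537.2 186.4  85.8] [39. 38.  8.] all mid [505. 189.  51.] [131. 188.  78.]
orange 287 top 84.1 mean [519.7 220.1  82.7] minmax mid [486.6 238.   81.9] [140. 142.  15.] all mid [474. 247.  51.] [165. 159.  78.]
strip 347 top 28.7 mean [ 539.5 -349.7   28.5] minmax mid [ 539.5 -349.6   27.5] [47. 94. 11.] all mid [ 539. -3
[... 1077 characters left out ...]
ean [531.4 185.6  87.2] minmax mid [531.4 185.2  86.5] [38. 39.  8.] all mid [531. 185.  51.] [49. 48. 79.]
orange 151 top 79.2 mean [483.5 285.5  79. ] minmax mid [483.2 286.1  78.6] [28. 29.  8.] all mid [510. 314.  47.] [94. 99. 71.]
strip 348 top 29.6 mean [ 534.4 -349.6   29.4] minmax mid [ 534.5 -349.2   28.1] [48. 93. 12.] all mid [ 535. -349.   23.] [48. 93. 22.]
((535.139892578125, -349.1915283203125), (96.67066192626953, 17.815832138061523), 68.64151000976562)
rim 1717 ((578.8548583984375, 21.668930053710938), (246.84716796875, 300.5338134765625), 2.826997756958008)
blocktops 1947 ((604.3339233398438, 25.842544555664062), (171.07736206054688, 286.7936096191406), 2.4659087657928467)
```

```bash
python3 - <<'E'
from h import *
C={n:cloud(n,np.load(f"pics/{n}0.npz")["d"]) for n in("scene","top")}
mr=lambda p:[np.round(a,2) for a in cv2.minAreaRect(p[:,:2].astype(np.float32))]
off=np.array([-5.6,0.2,1.3])
t=C["top"];s=C["scene"]+off
for k,xy in dict(square=(400.7,305),empty=(393.6,-282.6)).items():
    ps=[]
    for c in (t,s):
        q=c.reshape(-1,3);q=q[(np.hypot(q[:,0]-xy[0],q[:,1]-xy[1])<28)&(q[:,2]>20)&(q[:,2]<60)];ps.append(q);print(k,len(q),mr(q))
    print(" both",mr(np.vstack(ps)))
# tray
for n,c,(u0,u1,v0,v1),e in (("top",C["top"],(270,398,96,202),0),("scene",C["scene"],(250,398,172,292),-1.3)):
    w=c[v0:v1,u0:u1]; q=w.reshape(-1,3); m=(q[:,2]>9+e)&(q[:,2]<60)
    m&=(np.abs(q[:,0]-595)<140)&(np.abs(q[:,1]-20)<170)
    mask=m.reshape(w.shape[:2]).astype(np.uint8)
    nn,l,st,_=cv2.connectedComponentsWithStats(mask); print(n,st[st[:,4]>40])
    i=1+np.argmax(st[1:,4]); print(" tray",mr(w[l==i]))
    blk=((w[...,2]>25+e)&(w[...,2]<31+e)).astype(np.uint8)
    nn,l2,st2,_=cv2.connectedComponentsWithStats(blk); i=1+np.argmax(st2[1:,4]);bm=(l2==i).astype(np.uint8);print(" blocks",mr(w[l2==i]))
    cs,h=cv2.findContours(bm,cv2.RETR_CCOMP,cv2.CHAIN_APPROX_NONE)
    for cc,hh in zip(cs,h[0]):
        if hh[3]>=0 and cv2.contourArea(cc)>60:
            P=plane(n,cc[:,0]+[u0,v0],28+e); print("  hole",mr(P),"mid",((P.min(0)+P.max(0))/2).round(1),np.ptp(P,axis=0).round(1))
    bar=w[(w[...,2]>36+e)&(w[...,2]<50)&(w[...,0]>600)&(w[...,1]<130)&(w[...,1]>0)];print(" bar",len(bar),mr(bar))
E
```

```text
square 199 [array([401.01, 304.65]), array([36.21, 36.15]), np.float64(46.37)]
square 185 [array([401.49, 304.15]), array([35.69, 37.55]), np.float64(45.72)]
 both [array([401.56, 304.11]), array([36.36, 37.54]), np.float64(46.02)]
empty 202 [array([ 393.94, -283.05]), array([36.  , 36.58]), np.float64(24.54)]
empty 249 [array([ 393.22, -282.9 ]), array([37.81, 37.65]), np.float64(22.11)]
 both [array([ 393.26, -282.99]), array([37.81, 37.86]), np.float64(22.11)]
top [[   0    0  128  106 9522]
 [   8   10  115   89  919]
 [  15   26    7   14   56]
 [  83   53   36   37  944]
 [  48   56   36   36 1001]
 [  14   59   35   36  989]]
 tray [array([558.38,  -4.37]), array([75.83, 73.81]), np.float64(3.0)]
 blocks [array([557.84,  -4.35]), array([74.36, 73.88]), np.float64(3.13)]
  hole [array([557.37,  -3.98]), array([50.88, 50.92]), np.float64(81.2)] mid [557.7  -4.8  28. ] [50.7 51.9  0. ]
 bar 213 [array([663.71,  72.93]), array([57.18, 20.1 ]), np.float64(3.91)]
scene [[    0     0   148   120 13600]
 [  117     0    19    11   164]
 [   36     5    10     8    47]
 [    8     4   136   114  3821]
 [   54    78    24    13    41]]
 tray [array([612.35,  -1.67]), array([190.99, 251.32]), np.float64(3.02)]
 blocks [array([562.85,  -4.32]), array([ 78.45, 230.96]), np.float64(2.82)]
  hole [array([567.72, -82.33]), array([65.14, 67.18]), np.float64(54.36)] mid [564.5 -83.5  26.7] [68.2 65.9  0. ]
  hole [array([562.38,  -5.23]), array([51.53, 52.26]), np.float64(32.54)] mid [560.7  -6.1  26.7] [54.6 54.   0. ]
  hole [array([558.55,  71.86]), array([54.95, 56.67]), np.float64(7.69)] mid [560.1  73.1  26.7] [58.8 53.7  0. ]
 bar 663 [array([730.41,  62.66]), array([ 69.34, 177.51]), np.float64(67.65)]
```

```bash
python3 - <<'E'
from h import *
p=np.load("pics/top0.npz")["p"];q=np.load("pics/scene0.npz")["p"]
a=cv2.resize(p[95:205,260:410],None,fx=4,fy=4,interpolation=cv2.INTER_CUBIC)
b=cv2.resize(p[215:265,170:220],(220,220),interpolation=cv2.INTER_CUBIC);c=cv2.resize(q[90:140,365:415],(220,220),interpolation=cv2.INTER_CUBIC)
cv2.imwrite("pics/crop0.png",np.hstack([a,np.vstack([b,c])[:440]])[...,::-1])
E
```

```text
(no output)
```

View pics/crop0.png

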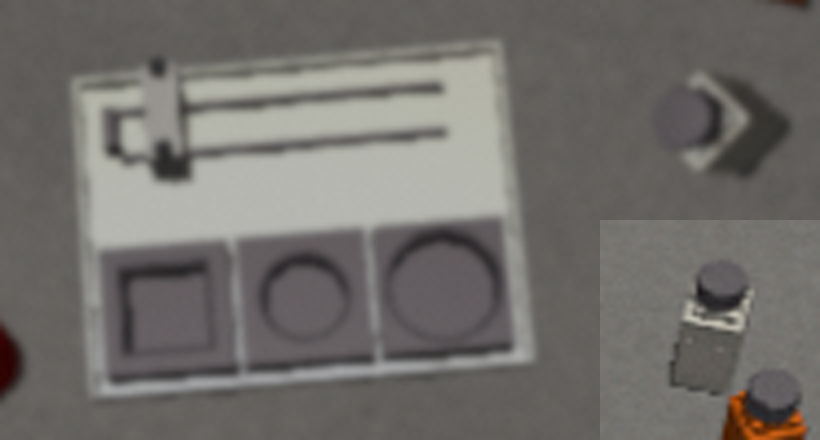

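The crop shows the well order left to right: square, narrow, wide. The square bottle is turned about 45°. The two cameras disagree by about 5.6 mm in x, and a first grasp will settle that.

```bash
python3 - <<'E'
from h import *
C={n:cloud(n,np.load(f"pics/{n}0.npz")["d"]) for n in("scene","top")}
w=C["top"][96:202,270:398]
m=((w[...,2]>25)&(w[...,2]<31)).astype(np.uint8);n,l,st,_=cv2.connectedComponentsWithStats(m)
for i in range(1,n):
    if st[i,4]>200: print([np.round(a,1) for a in cv2.minAreaRect(w[l==i][:,:2].astype(np.float32))])
m=((w[...,2]>9)&(w[...,2]<20)).astype(np.uint8);n,l,st,_=cv2.connectedComponentsWithStats(m)
i=1+np.argmax(st[1:,4]);print("rim",[np.round(a,2) for a in cv2.minAreaRect(w[l==i][:,:2].astype(np.float32))])
t=C["top"].reshape(-1,3);q=t[(t[:,1]<-450)]
H=lambda q:print(len(q),np.nanmax(q[:,2]) if len(q) else None)
H(t[(t[:,1]<-480)&(t[:,0]<420)]);H(t[(t[:,1]<-480)&(t[:,0]>420)]);s=C["scene"].reshape(-1,3);H(s[(s[:,1]<-480)&(s[:,0]<420)]);H(t[(abs(t[:,1]+250)<230)&(abs(t[:,0]-450)<200)])
E
```

```text
[array([561.6, -82.2]), array([75. , 74.1]), np.float64(2.9)]
[array([557.8,  -4.4]), array([74.4, 73.9]), np.float64(3.1)]
[array([553.8,  73.4]), array([74.3, 74.3]), np.float64(2.5)]
rim [array([607.86,  -1.9 ]), array([191.2 , 250.59]), np.float64(2.84)]
13378 64.17989278691846
22346 121.98422305542022
16190 66.68275721338398
36846 84.3317666536467
```

Call:
arm_command([
  {"wz": -0.069,"jaw": 1},
  {"wz": -0.069,"jaw": 1},
  {"wz": -0.069,"jaw": 1},
  {"wz": -0.069,"jaw": 1},
  {"wz": -0.069,"jaw": 1},
])

```text
invalid input at $.moves[0]: expected keys tx, ty, tz, wx, wy, wz, jaw
```

Call:
arm_command([
  {"wz": -0.069,"jaw": 1},
  {"wz": -0.069,"jaw": 1},
  {"wz": -0.069,"jaw": 1},
  {"wz": -0.069,"jaw": 1},
  {"wz": -0.069,"jaw": 1},
])

```text
invalid input at $.moves[0]: expected keys tx, ty, tz, wx, wy, wz, jaw
```

Call:
arm_command([
  {"tx": 0,"ty": 0,"tz": 0,"wx": 0,"wy": 0,"wz": -0.069,"jaw": 1},
  {"tx": 0,"ty": 0,"tz": 0,"wx": 0,"wy": 0,"wz": -0.069,"jaw": 1},
  {"tx": 0,"ty": 0,"tz": 0,"wx": 0,"wy": 0,"wz": -0.069,"jaw": 1},
  {"tx": 0,"ty": 0,"tz": 0,"wx": 0,"wy": 0,"wz": -0.069,"jaw": 1},
  {"tx": 0,"ty": 0,"tz": 0,"wx": 0,"wy": 0,"wz": -0.069,"jaw": 1},
])

```text
clock: 0.6
tcp_pos: [160.9, -655.2, 249.4]
orientation: [0.892, 0.451, 0.0, -0.001]
force: [-0.3, -0.2, 0.7]
grip_width: 85.3
gripper_force: 0.0
```

Call:
arm_command([
  {"tx": 0,"ty": 0,"tz": 0,"wx": 0,"wy": 0,"wz": -0.069,"jaw": 1},
  {"tx": 0,"ty": 0,"tz": 0,"wx": 0,"wy": 0,"wz": -0.069,"jaw": 1},
  {"tx": 0,"ty": 0,"tz": 0,"wx": 0,"wy": 0,"wz": -0.069,"jaw": 1},
  {"tx": 0,"ty": 0,"tz": 0,"wx": 0,"wy": 0,"wz": -0.069,"jaw": 1},
  {"tx": 0,"ty": 0,"tz": 0,"wx": 0,"wy": 0,"wz": -0.069,"jaw": 1},
])

```text
clock: 1.1
tcp_pos: [160.8, -655.2, 249.4]
orientation: [0.687, 0.726, 0.0, -0.001]
force: [-0.1, -0.2, 0.3]
grip_width: 85.4
gripper_force: 0.0
```

Call:
arm_command([
  {"tx": 0.2,"ty": 0.11,"tz": 0.02,"wx": 0,"wy": 0,"wz": 0,"jaw": 1},
  {"tx": 0.2,"ty": 0.11,"tz": 0.02,"wx": 0,"wy": 0,"wz": 0,"jaw": 1},
  {"tx": 0.2,"ty": 0.11,"tz": 0.02,"wx": 0,"wy": 0,"wz": 0,"jaw": 1},
  {"tx": 0.2,"ty": 0.11,"tz": 0.02,"wx": 0,"wy": 0,"wz": 0,"jaw": 1},
  {"tx": 0.2,"ty": 0.11,"tz": 0.02,"wx": 0,"wy": 0,"wz": 0,"jaw": 1},
])

```text
clock: 1.6
tcp_pos: [261.2, -448.3, 229.6]
orientation: [0.689, 0.724, 0.0, -0.0]
force: [0.8, -0.3, -0.4]
grip_width: 85.4
gripper_force: 0.0
```

Call:
arm_command([
  {"tx": 0.2,"ty": 0.11,"tz": 0.02,"wx": 0,"wy": 0,"wz": 0,"jaw": 1},
  {"tx": 0.2,"ty": 0.11,"tz": 0.02,"wx": 0,"wy": 0,"wz": 0,"jaw": 1},
  {"tx": 0.2,"ty": 0.11,"tz": 0.02,"wx": 0,"wy": 0,"wz": 0,"jaw": 1},
  {"tx": 0.2,"ty": 0.11,"tz": 0.02,"wx": 0,"wy": 0,"wz": 0,"jaw": 1},
  {"tx": 0,"ty": 0,"tz": 0,"wx": 0,"wy": 0,"wz": 0,"jaw": 1},
])

```text
clock: 2.1
tcp_pos: [342.9, -280.2, 213.7]
orientation: [0.685, 0.728, 0.001, -0.001]
force: [0.6, -0.5, -0.3]
grip_width: 85.2
gripper_force: 0.0
```

```bash
cat > go.py <<'E'
import sys
from h import *
def need(x,y,z,phideg=None):
    o=ctrl.get_obs();r=R.from_quat(o["orientation"]);d=r.inv().apply(np.array([x,y,z])-o["tcp_pos"])
    X=r.apply([1,0,0]);phi=np.degrees(np.arctan2(X[1],X[0]));Z=r.apply([0,0,1])
    print("tcp",o["tcp_pos"].round(1),"phi",phi.round(1),"tilt",Z[:2].round(3),"total t",(d/200).round(4), "wz",None if phideg is None else round(-np.radians(phideg-phi)/2,4))
if __name__=="__main__": need(*map(float,sys.argv[1:]))
E
python3 go.py 408.5 -167 110 93
```

```text
tcp [ 342.9 -280.2  213.7] phi 93.5 tilt [-0.     0.002] total t [0.544  0.3617 0.5197] wz 0.0041
```

Call:
arm_command([
  {"tx": 0.182,"ty": 0.121,"tz": 0,"wx": 0,"wy": 0,"wz": 0.004,"jaw": 1},
  {"tx": 0.182,"ty": 0.121,"tz": 0,"wx": 0,"wy": 0,"wz": 0,"jaw": 1},
  {"tx": 0.18,"ty": 0.12,"tz": 0.05,"wx": 0,"wy": 0,"wz": 0,"jaw": 1},
  {"tx": 0,"ty": 0,"tz": 0.15,"wx": 0,"wy": 0,"wz": 0,"jaw": 1},
  {"tx": 0,"ty": 0,"tz": 0.15,"wx": 0,"wy": 0,"wz": 0,"jaw": 1},
])

```text
clock: 2.6
tcp_pos: [409.3, -173.7, 143.7]
orientation: [0.691, 0.723, 0.0, 0.001]
force: [-0.3, -0.5, -0.0]
grip_width: 85.4
gripper_force: 0.0
```

Call:
arm_command([
  {"tx": 0,"ty": 0,"tz": 0.15,"wx": 0,"wy": 0,"wz": 0,"jaw": 1},
  {"tx": 0,"ty": 0,"tz": 0.15,"wx": 0,"wy": 0,"wz": 0,"jaw": 1},
  {"tx": 0,"ty": 0,"tz": 0.1,"wx": 0,"wy": 0,"wz": 0,"jaw": 1},
  {"tx": 0,"ty": 0,"tz": 0.058,"wx": 0,"wy": 0,"wz": 0,"jaw": 1},
  {"tx": 0,"ty": 0,"tz": 0,"wx": 0,"wy": 0,"wz": 0,"jaw": 1},
])

```text
clock: 3.1
tcp_pos: [407.4, -174.2, 51.2]
orientation: [0.692, 0.722, -0.001, -0.001]
force: [0.3, -0.8, -0.3]
grip_width: 85.4
gripper_force: 0.0
```

Call:
arm_command([
  {"tx": 0,"ty": 0,"tz": 0,"wx": 0,"wy": 0,"wz": 0,"jaw": 0.2},
  {"tx": 0,"ty": 0,"tz": 0,"wx": 0,"wy": 0,"wz": 0,"jaw": 0},
  {"tx": 0,"ty": 0,"tz": 0,"wx": 0,"wy": 0,"wz": 0,"jaw": -0.1},
  {"tx": 0,"ty": 0,"tz": 0,"wx": 0,"wy": 0,"wz": 0,"jaw": -1},
  {"tx": 0,"ty": 0,"tz": 0,"wx": 0,"wy": 0,"wz": 0,"jaw": -1},
])

```text
clock: 3.6
tcp_pos: [408.7, -174.6, 53.5]
orientation: [0.692, 0.722, -0.0, 0.001]
force: [-1.6, 0.4, 7.0]
grip_width: 34.2
gripper_force: 59.0
```

Call:
arm_command([
  {"tx": 0,"ty": 0,"tz": 0,"wx": 0,"wy": 0,"wz": 0,"jaw": -1},
  {"tx": 0,"ty": 0,"tz": 0,"wx": 0,"wy": 0,"wz": 0,"jaw": -1},
  {"tx": 0,"ty": 0,"tz": 0,"wx": 0,"wy": 0,"wz": 0,"jaw": -1},
])

```text
clock: 3.9
tcp_pos: [408.7, -174.5, 53.5]
orientation: [0.692, 0.722, -0.0, 0.001]
force: [-1.5, -0.9, 7.4]
grip_width: 34.0
gripper_force: 59.0
```

Call:
arm_command([
  {"tx": 0,"ty": 0,"tz": 0,"wx": 0,"wy": 0,"wz": 0,"jaw": 0},
  {"tx": 0,"ty": 0,"tz": 0,"wx": 0,"wy": 0,"wz": 0,"jaw": 0.3},
  {"tx": 0,"ty": 0,"tz": 0,"wx": 0,"wy": 0,"wz": 0,"jaw": 0.3},
  {"tx": 0.018,"ty": 0,"tz": 0,"wx": 0,"wy": 0,"wz": 0,"jaw": 0.3},
  {"tx": 0.018,"ty": 0,"tz": 0,"wx": 0,"wy": 0,"wz": 0,"jaw": 0.3},
])

```text
clock: 4.4
tcp_pos: [407.9, -166.7, 52.3]
orientation: [0.692, 0.722, 0.0, -0.0]
force: [-0.1, -0.0, 0.0]
grip_width: 55.0
gripper_force: 0.0
```

Call:
arm_command([
  {"tx": 0,"ty": 0,"tz": 0,"wx": 0,"wy": 0,"wz": 0,"jaw": 0.3},
  {"tx": 0,"ty": 0,"tz": 0,"wx": 0,"wy": 0,"wz": 0,"jaw": 0.3},
])

```text
clock: 4.6
tcp_pos: [408.0, -166.7, 52.4]
orientation: [0.692, 0.722, -0.0, 0.0]
force: [-0.2, -0.0, -0.1]
grip_width: 55.5
gripper_force: 0.0
```

```bash
python3 - <<'E'
from h import *
a=[]
for n in ("scene","top"):
    p,d=ctrl.read_camera(n); np.savez(f"pics/{n}1.npz",p=p,d=d)
    u,v=proj(n,[408,-170,70])[0].astype(int); a.append(cv2.resize(p[v-50:v+50,u-50:u+50],(400,400),interpolation=cv2.INTER_CUBIC))
cv2.imwrite("pics/g1.png",np.hstack(a)[...,::-1])
c=cloud("scene",np.load("pics/scene1.npz")["d"]).reshape(-1,3)
E
python3 go.py 408.5 -167 52 93
```

```text
tcp [ 407.9 -167.    52.4] phi 92.4 tilt [-0. -0.] total t [-0.0003  0.0028  0.002 ] wz -0.0051
```

View pics/g1.png

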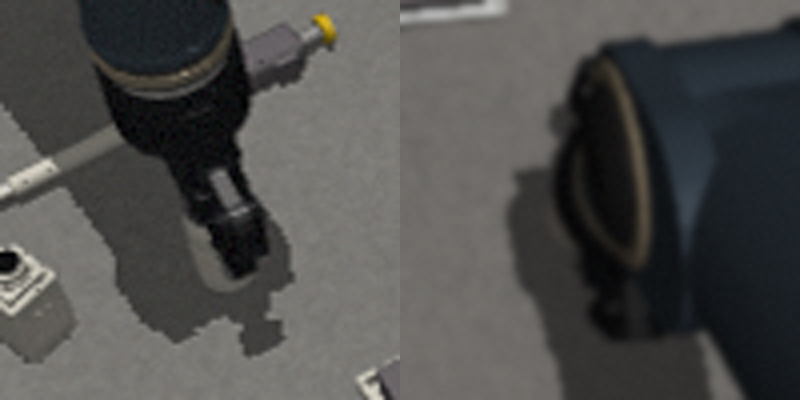

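Call:
arm_command([
  {"tx": 0,"ty": 0,"tz": 0,"wx": 0,"wy": 0,"wz": 0,"jaw": 0},
  {"tx": 0,"ty": 0,"tz": 0,"wx": 0,"wy": 0,"wz": 0,"jaw": -0.1},
  {"tx": 0,"ty": 0,"tz": 0,"wx": 0,"wy": 0,"wz": 0,"jaw": -0.15},
  {"tx": 0,"ty": 0,"tz": 0,"wx": 0,"wy": 0,"wz": 0,"jaw": -0.2},
  {"tx": 0,"ty": 0,"tz": 0,"wx": 0,"wy": 0,"wz": 0,"jaw": -1},
])

```text
clock: 5.2
tcp_pos: [407.9, -167.1, 52.7]
orientation: [0.692, 0.722, -0.0, 0.0]
force: [-1.7, 0.3, 4.9]
grip_width: 34.1
gripper_force: 59.2
```

Call:
arm_command([
  {"tx": 0,"ty": 0,"tz": 0,"wx": 0,"wy": 0,"wz": 0,"jaw": -1},
  {"tx": 0,"ty": 0,"tz": 0,"wx": 0,"wy": 0,"wz": 0,"jaw": -1},
  {"tx": 0,"ty": 0,"tz": 0,"wx": 0,"wy": 0,"wz": 0,"jaw": -1},
])

```text
clock: 5.5
tcp_pos: [407.9, -167.1, 52.7]
orientation: [0.692, 0.722, -0.0, 0.0]
force: [-1.5, -0.1, 5.4]
grip_width: 33.7
gripper_force: 59.2
```

Call:
arm_command([
  {"tx": 0,"ty": 0,"tz": -0.05,"wx": 0,"wy": 0,"wz": 0,"jaw": -1},
  {"tx": 0,"ty": 0,"tz": -0.15,"wx": 0,"wy": 0,"wz": 0,"jaw": -1},
  {"tx": 0,"ty": 0,"tz": -0.15,"wx": 0,"wy": 0,"wz": 0,"jaw": -1},
  {"tx": 0,"ty": 0,"tz": -0.05,"wx": 0,"wy": 0,"wz": 0,"jaw": -1},
  {"tx": 0,"ty": 0,"tz": 0,"wx": 0,"wy": 0,"wz": 0,"jaw": -1},
])

```text
clock: 6.0
tcp_pos: [408.8, -167.5, 133.8]
orientation: [0.692, 0.722, 0.0, 0.002]
force: [0.3, 0.2, -1.3]
grip_width: 33.8
gripper_force: 59.9
```

```bash
python3 - <<'E'
from h import *
o=ctrl.get_obs();t=o["tcp_pos"];print(t,o["grip_width"],o["force"].round(1))
p,d=ctrl.read_camera("scene");c=cloud("scene",d)
b=c.reshape(-1,3)[p.reshape(-1,3).min(1)>75]
b=b[(np.abs(b[:,:2]-t[:2])<45).all(1)&(b[:,2]>t[2]-60)&(b[:,2]<t[2]+10)]
print(len(b)); 
for z in range(-60,10,8):
    s=b[(b[:,2]-t[2]>z)&(b[:,2]-t[2]<z+8)]
    if len(s)>3: print(z,len(s),(s.min(0)-t).round(1),(s.max(0)-t).round(1))
s=b[(b[:,2]-t[2]>-55)&(b[:,2]-t[2]<-10)]
from scipy.optimize import least_squares
f=least_squares(lambda q:np.hypot(s[:,0]-q[0],s[:,1]-q[1])-18,t[:2],loss="soft_l1");print("axis",f.x.round(1),f.x-t[:2],np.abs(f.fun).mean())
u,v=proj("scene",t)[0].astype(int);cv2.imwrite("pics/g2.png",cv2.resize(p[v-50:v+50,u-50:u+50],(400,400),interpolation=cv2.INTER_CUBIC)[...,::-1])
E
```

```text
[ 408.75883282 -167.48724862  133.79728152] 33.7782100893138 [ 0.3  0.2 -1.3]
144
-52 18 [  8.3 -16.3 -51.2] [ 19.5   8.9 -44.8]
-44 33 [  6.  -17.7 -43.9] [ 20.5  17.7 -36.1]
-36 31 [  2.  -17.8 -35.7] [ 21.9  16.6 -28.2]
-28 10 [  7.5 -16.4 -27.6] [ 20.4  -3.3 -20.2]
-20 13 [  3.7 -18.1 -19.9] [ 16.5 -10.6 -12.2]
-12 10 [  6.5 -17.1 -11.3] [25.1 12.8 -4.9]
-4 15 [ -3.6 -17.5  -3.5] [ 16.7 -10.    3.2]
4 11 [ -1.9 -17.    4.3] [15.4 -9.4  7.7]
axis [ 410.3 -167.3] [1.49709078 0.22414768] 0.6672461553439836
```

View pics/g2.png

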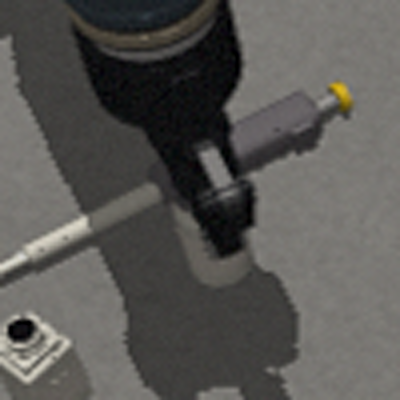

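The bottle hangs upright in the fingers. Its axis in the scene camera is about 1.5 mm beyond the TCP in x, so robot x ≈ scene − 1.5 ≈ top + 4.

```bash
python3 go.py 561.3 -4.1 134 92.9
```

```text
tcp [ 407.8 -167.3  132.6] phi 92.4 tilt [ 0.001 -0.001] total t [ 0.7833  0.8006 -0.0071] wz -0.0046
```

Call:
arm_command([
  {"tx": 0.13,"ty": 0.133,"tz": 0,"wx": 0,"wy": 0,"wz": -0.005,"jaw": -1},
  {"tx": 0.13,"ty": 0.133,"tz": 0,"wx": 0,"wy": 0,"wz": 0,"jaw": -1},
  {"tx": 0.13,"ty": 0.133,"tz": 0,"wx": 0,"wy": 0,"wz": 0,"jaw": -1},
  {"tx": 0.13,"ty": 0.133,"tz": 0,"wx": 0,"wy": 0,"wz": 0,"jaw": -1},
  {"tx": 0.13,"ty": 0.133,"tz": 0,"wx": 0,"wy": 0,"wz": 0,"jaw": -1},
])

```text
clock: 6.55
tcp_pos: [534.0, -29.4, 130.4]
orientation: [0.688, 0.725, -0.001, -0.001]
force: [0.4, -0.3, -0.2]
grip_width: 33.7
gripper_force: 59.9
```

Call:
arm_command([
  {"tx": 0.13,"ty": 0.133,"tz": 0,"wx": 0,"wy": 0,"wz": 0,"jaw": -1},
  {"tx": 0,"ty": 0,"tz": 0.05,"wx": 0,"wy": 0,"wz": 0,"jaw": -1},
  {"tx": 0,"ty": 0,"tz": 0.05,"wx": 0,"wy": 0,"wz": 0,"jaw": -1},
  {"tx": 0,"ty": 0,"tz": 0,"wx": 0,"wy": 0,"wz": 0,"jaw": -1},
  {"tx": 0,"ty": 0,"tz": 0,"wx": 0,"wy": 0,"wz": 0,"jaw": -1},
])

```text
clock: 7.05
tcp_pos: [558.2, -4.6, 111.3]
orientation: [0.689, 0.725, -0.001, -0.001]
force: [0.2, 0.4, -0.4]
grip_width: 34.0
gripper_force: 60.0
```

```bash
python3 go.py 561.3 -4.1 63.5 92.9; cat > chk.py <<'E'
from h import *
import sys
from scipy.optimize import least_squares
r=float(sys.argv[1]);tag=sys.argv[2]
t=ctrl.get_obs()["tcp_pos"]
p,d=ctrl.read_camera("scene");c=cloud("scene",d)
b=c.reshape(-1,3)[p.reshape(-1,3).min(1)>75]
s=b[(np.hypot(*(b[:,:2]-t[:2]).T)<r+14)&(b[:,2]>t[2]-52)&(b[:,2]<t[2]-10)]
f=least_squares(lambda q:np.hypot(s[:,0]-q[0],s[:,1]-q[1])-r,t[:2],loss="soft_l1");print(len(s),"axis",f.x.round(1),(f.x-t[:2]).round(1),np.abs(f.fun).mean().round(2))
u,v=proj("scene",t)[0].astype(int);cv2.imwrite(f"pics/{tag}.png",cv2.resize(p[v-50:v+50,u-50:u+50],(400,400),interpolation=cv2.INTER_CUBIC)[...,::-1])
E
python3 chk.py 18 g3
```

```text
tcp [558.2  -4.6 111.3] phi 92.9 tilt [-0.003 -0.001] total t [0.0016 0.0164 0.2388] wz -0.0001
106 axis [559.8  -4.8] [ 1.6 -0.3] 0.77
```

View pics/g3.png

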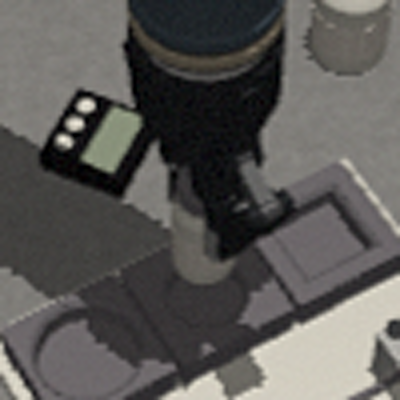

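The bottle hangs above the middle well, which is at about (205,300) in the crop. Correct x by 3 mm and lower it.

Call:
arm_command([
  {"tx": 0.002,"ty": 0.016,"tz": 0.02,"wx": 0,"wy": 0,"wz": 0,"jaw": -1},
  {"tx": 0,"ty": 0,"tz": 0.06,"wx": 0,"wy": 0,"wz": 0,"jaw": -1},
  {"tx": 0,"ty": 0,"tz": 0.06,"wx": 0,"wy": 0,"wz": 0,"jaw": -1},
  {"tx": 0,"ty": 0,"tz": 0.05,"wx": 0,"wy": 0,"wz": 0,"jaw": -1},
  {"tx": 0,"ty": 0,"tz": 0.03,"wx": 0,"wy": 0,"wz": 0,"jaw": -1},
])

```text
clock: 7.6
tcp_pos: [561.8, -2.7, 66.8]
orientation: [0.688, 0.725, -0.001, -0.001]
force: [-0.6, 0.5, -1.1]
grip_width: 33.9
gripper_force: 60.0
```

Call:
arm_command([
  {"tx": 0,"ty": 0,"tz": 0.018,"wx": 0,"wy": 0,"wz": 0,"jaw": -1},
  {"tx": 0,"ty": 0,"tz": 0,"wx": 0,"wy": 0,"wz": 0,"jaw": -1},
  {"tx": 0,"ty": 0,"tz": 0,"wx": 0,"wy": 0,"wz": 0,"jaw": -1},
])

```text
clock: 7.9
tcp_pos: [562.9, -2.4, 65.0]
orientation: [0.688, 0.725, 0.0, 0.0]
force: [0.0, -0.5, -1.5]
grip_width: 34.1
gripper_force: 60.0
```

Call:
arm_command([
  {"tx": -0.007,"ty": -0.007,"tz": 0.006,"wx": 0,"wy": 0,"wz": 0,"jaw": -1},
  {"tx": 0,"ty": 0,"tz": 0.005,"wx": 0,"wy": 0,"wz": 0,"jaw": -1},
  {"tx": 0,"ty": 0,"tz": 0,"wx": 0,"wy": 0,"wz": 0,"jaw": -1},
])

```text
clock: 8.2
tcp_pos: [561.4, -4.3, 62.8]
orientation: [0.689, 0.725, -0.0, 0.0]
force: [-1.1, 0.1, 0.2]
grip_width: 33.8
gripper_force: 60.1
```

Call:
arm_command([
  {"tx": 0,"ty": 0,"tz": 0,"wx": 0,"wy": 0,"wz": 0,"jaw": 0},
  {"tx": 0,"ty": 0,"tz": 0,"wx": 0,"wy": 0,"wz": 0,"jaw": 0.4},
  {"tx": 0,"ty": 0,"tz": 0,"wx": 0,"wy": 0,"wz": 0,"jaw": 0.6},
  {"tx": 0,"ty": 0,"tz": 0,"wx": 0,"wy": 0,"wz": 0,"jaw": 0.6},
  {"tx": 0,"ty": 0,"tz": -0.08,"wx": 0,"wy": 0,"wz": 0,"jaw": 0.6},
])

```text
clock: 8.7
tcp_pos: [559.8, -4.2, 77.4]
orientation: [0.688, 0.725, -0.002, -0.002]
force: [0.2, -0.2, -0.9]
grip_width: 68.6
gripper_force: 0.0
```

Call:
arm_command([
  {"tx": 0,"ty": 0,"tz": -0.15,"wx": 0,"wy": 0,"wz": 0,"jaw": 0.6},
  {"tx": 0,"ty": 0,"tz": -0.15,"wx": 0,"wy": 0,"wz": 0,"jaw": 0.6},
  {"tx": 0,"ty": 0,"tz": -0.1,"wx": 0,"wy": 0,"wz": 0,"jaw": 1},
  {"tx": 0,"ty": 0,"tz": 0,"wx": 0,"wy": 0,"wz": 0,"jaw": 1},
])

```text
clock: 9.1
tcp_pos: [563.6, -3.5, 162.9]
orientation: [0.688, 0.725, 0.003, 0.003]
force: [0.6, 0.1, 0.9]
grip_width: 85.5
gripper_force: 0.0
```

```bash
python3 go.py 426 169.3 130 92.9
```

```text
tcp [563.6  -3.5 162.9] phi 93.0 tilt [ 0.008 -0.   ] total t [ 0.8986 -0.6433  0.1589] wz 0.0007
```

Call:
arm_command([
  {"tx": 0.18,"ty": -0.129,"tz": 0,"wx": 0,"wy": 0,"wz": 0,"jaw": 1},
  {"tx": 0.18,"ty": -0.129,"tz": 0,"wx": 0,"wy": 0,"wz": 0,"jaw": 1},
  {"tx": 0.18,"ty": -0.129,"tz": 0,"wx": 0,"wy": 0,"wz": 0,"jaw": 1},
  {"tx": 0.18,"ty": -0.128,"tz": 0,"wx": 0,"wy": 0,"wz": 0,"jaw": 1},
  {"tx": 0.18,"ty": -0.128,"tz": 0,"wx": 0,"wy": 0,"wz": 0,"jaw": 1},
])

```text
clock: 9.6
tcp_pos: [422.0, 170.0, 158.6]
orientation: [0.689, 0.725, -0.0, 0.0]
force: [0.1, 0.5, -0.4]
grip_width: 85.4
gripper_force: 0.0
```

Call:
arm_command([
  {"tx": 0,"ty": 0,"tz": 0.1,"wx": 0,"wy": 0,"wz": 0,"jaw": 1},
  {"tx": 0,"ty": 0,"tz": 0.05,"wx": 0,"wy": 0,"wz": 0,"jaw": 1},
  {"tx": 0,"ty": 0,"tz": 0,"wx": 0,"wy": 0,"wz": 0,"jaw": 1},
  {"tx": 0,"ty": 0,"tz": 0,"wx": 0,"wy": 0,"wz": 0,"jaw": 1},
])

```text
clock: 10.0
tcp_pos: [424.1, 168.2, 128.5]
orientation: [0.689, 0.725, -0.0, -0.0]
force: [0.3, 1.4, 0.4]
grip_width: 85.6
gripper_force: 0.0
```

```bash
python3 go.py 426 169.3 52 92.9
```

```text
tcp [424.1 168.2 128.5] phi 92.9 tilt [-0.001 -0.   ] total t [0.0049 0.0102 0.3823] wz -0.0003
```

Call:
arm_command([
  {"tx": 0.005,"ty": 0.01,"tz": 0.08,"wx": 0,"wy": 0,"wz": 0,"jaw": 1},
  {"tx": 0,"ty": 0,"tz": 0.1,"wx": 0,"wy": 0,"wz": 0,"jaw": 1},
  {"tx": 0,"ty": 0,"tz": 0.1,"wx": 0,"wy": 0,"wz": 0,"jaw": 1},
  {"tx": 0,"ty": 0,"tz": 0.07,"wx": 0,"wy": 0,"wz": 0,"jaw": 1},
  {"tx": 0,"ty": 0,"tz": 0.03,"wx": 0,"wy": 0,"wz": 0,"jaw": 1},
])

```text
clock: 10.5
tcp_pos: [425.6, 169.5, 51.7]
orientation: [0.689, 0.725, -0.001, -0.0]
force: [-0.7, 0.3, -0.6]
grip_width: 85.4
gripper_force: 0.0
```

Call:
arm_command([
  {"tx": 0,"ty": 0,"tz": 0,"wx": 0,"wy": 0,"wz": 0,"jaw": 0.5},
  {"tx": 0,"ty": 0,"tz": 0,"wx": 0,"wy": 0,"wz": 0,"jaw": 0.3},
  {"tx": 0,"ty": 0,"tz": 0,"wx": 0,"wy": 0,"wz": 0,"jaw": 0.2},
  {"tx": 0,"ty": 0,"tz": 0,"wx": 0,"wy": 0,"wz": 0,"jaw": 0.1},
  {"tx": 0,"ty": 0,"tz": 0,"wx": 0,"wy": 0,"wz": 0,"jaw": -1},
])

```text
clock: 11.0
tcp_pos: [425.7, 170.3, 53.8]
orientation: [0.688, 0.725, 0.0, 0.001]
force: [-3.1, -1.6, 7.7]
grip_width: 48.2
gripper_force: 60.9
```

Call:
arm_command([
  {"tx": 0,"ty": 0,"tz": 0,"wx": 0,"wy": 0,"wz": 0,"jaw": -1},
  {"tx": 0,"ty": 0,"tz": 0,"wx": 0,"wy": 0,"wz": 0,"jaw": -1},
  {"tx": 0,"ty": 0,"tz": 0,"wx": 0,"wy": 0,"wz": 0,"jaw": -1},
])

```text
clock: 11.3
tcp_pos: [425.6, 170.3, 53.7]
orientation: [0.688, 0.725, 0.0, 0.001]
force: [-2.9, -0.8, 7.4]
grip_width: 48.4
gripper_force: 60.9
```

Call:
arm_command([
  {"tx": 0,"ty": 0,"tz": -0.05,"wx": 0,"wy": 0,"wz": 0,"jaw": -1},
  {"tx": 0,"ty": 0,"tz": -0.12,"wx": 0,"wy": 0,"wz": 0,"jaw": -1},
  {"tx": 0,"ty": 0,"tz": -0.2,"wx": 0,"wy": 0,"wz": 0,"jaw": -1},
  {"tx": 0,"ty": 0,"tz": -0.15,"wx": 0,"wy": 0,"wz": 0,"jaw": -1},
  {"tx": 0,"ty": 0,"tz": -0.05,"wx": 0,"wy": 0,"wz": 0,"jaw": -1},
])

```text
clock: 11.8
tcp_pos: [427.1, 171.1, 170.1]
orientation: [0.689, 0.725, 0.003, 0.002]
force: [0.4, -0.0, -2.1]
grip_width: 48.0
gripper_force: 62.3
```

Call:
arm_command([
  {"tx": 0,"ty": 0,"tz": 0,"wx": 0,"wy": 0,"wz": 0,"jaw": -1},
  {"tx": 0,"ty": 0,"tz": 0,"wx": 0,"wy": 0,"wz": 0,"jaw": -1},
])

```text
clock: 12.0
tcp_pos: [424.9, 169.5, 165.9]
orientation: [0.689, 0.725, -0.001, -0.0]
force: [-0.9, -0.1, -1.6]
grip_width: 48.0
gripper_force: 62.3
```

```bash
python3 chk.py 25 g4; python3 go.py 565.6 -82 134 92.9
```

```text
209 axis [426.7 169. ] [ 1.8 -0.4] 0.89
tcp [424.6 169.4 165.4] phi 93.0 tilt [-0.002 -0.001] total t [-1.2918  0.6391  0.1566] wz 0.0006
```

Call:
arm_command([
  {"tx": -0.16,"ty": 0.08,"tz": 0,"wx": 0,"wy": 0,"wz": 0,"jaw": -1},
  {"tx": -0.16,"ty": 0.08,"tz": 0,"wx": 0,"wy": 0,"wz": 0,"jaw": -1},
  {"tx": -0.16,"ty": 0.08,"tz": 0,"wx": 0,"wy": 0,"wz": 0,"jaw": -1},
  {"tx": -0.16,"ty": 0.08,"tz": 0,"wx": 0,"wy": 0,"wz": 0,"jaw": -1},
  {"tx": -0.16,"ty": 0.08,"tz": 0,"wx": 0,"wy": 0,"wz": 0,"jaw": -1},
])

```text
clock: 12.55
tcp_pos: [513.3, 13.1, 164.8]
orientation: [0.688, 0.725, -0.001, -0.001]
force: [0.7, 0.5, -1.9]
grip_width: 48.4
gripper_force: 62.3
```

Call:
arm_command([
  {"tx": -0.16,"ty": 0.08,"tz": 0,"wx": 0,"wy": 0,"wz": 0,"jaw": -1},
  {"tx": -0.16,"ty": 0.08,"tz": 0,"wx": 0,"wy": 0,"wz": 0,"jaw": -1},
  {"tx": -0.16,"ty": 0.08,"tz": 0,"wx": 0,"wy": 0,"wz": 0,"jaw": -1},
  {"tx": 0,"ty": 0,"tz": 0,"wx": 0,"wy": 0,"wz": 0,"jaw": -1},
  {"tx": 0,"ty": 0,"tz": 0,"wx": 0,"wy": 0,"wz": 0,"jaw": -1},
])

```text
clock: 13.05
tcp_pos: [565.7, -79.4, 164.5]
orientation: [0.689, 0.725, -0.001, -0.002]
force: [-0.6, 0.9, -1.8]
grip_width: 48.2
gripper_force: 62.3
```

```bash
python3 go.py 565.6 -82 95 93
```

```text
tcp [565.7 -79.4 164.5] phi 92.9 tilt [-0.004  0.001] total t [-1.360e-02 -1.000e-04  3.474e-01] wz -0.001
```

Call:
arm_command([
  {"tx": -0.012,"ty": 0,"tz": 0.07,"wx": 0,"wy": 0,"wz": 0,"jaw": -1},
  {"tx": 0,"ty": 0,"tz": 0.12,"wx": 0,"wy": 0,"wz": 0,"jaw": -1},
  {"tx": 0,"ty": 0,"tz": 0.1,"wx": 0,"wy": 0,"wz": 0,"jaw": -1},
  {"tx": 0,"ty": 0,"tz": 0.05,"wx": 0,"wy": 0,"wz": 0,"jaw": -1},
  {"tx": 0,"ty": 0,"tz": 0,"wx": 0,"wy": 0,"wz": 0,"jaw": -1},
])

```text
clock: 13.55
tcp_pos: [565.0, -80.2, 96.5]
orientation: [0.688, 0.726, -0.001, -0.002]
force: [0.6, -0.2, -1.0]
grip_width: 48.3
gripper_force: 62.3
```

```bash
python3 go.py 565.6 -82 65 93
```

```text
tcp [565.  -80.2  96.5] phi 93.1 tilt [-0.004  0.001] total t [-0.0094  0.003   0.1577] wz 0.0008
```

Call:
arm_command([
  {"tx": -0.008,"ty": 0.002,"tz": 0.03,"wx": 0,"wy": 0,"wz": 0,"jaw": -1},
  {"tx": 0,"ty": 0,"tz": 0.04,"wx": 0,"wy": 0,"wz": 0,"jaw": -1},
  {"tx": 0,"ty": 0,"tz": 0.04,"wx": 0,"wy": 0,"wz": 0,"jaw": -1},
  {"tx": 0,"ty": 0,"tz": 0.04,"wx": 0,"wy": 0,"wz": 0,"jaw": -1},
  {"tx": 0,"ty": 0,"tz": 0.008,"wx": 0,"wy": 0,"wz": 0,"jaw": -1},
])

```text
clock: 14.05
tcp_pos: [566.6, -82.9, 65.9]
orientation: [0.688, 0.725, -0.001, -0.001]
force: [-1.0, -0.8, -1.0]
grip_width: 47.8
gripper_force: 62.3
```

Call:
arm_command([
  {"tx": 0,"ty": 0,"tz": 0,"wx": 0,"wy": 0,"wz": 0,"jaw": -1},
  {"tx": 0,"ty": 0,"tz": 0,"wx": 0,"wy": 0,"wz": 0,"jaw": -1},
])

```text
clock: 14.25
tcp_pos: [567.5, -82.8, 67.2]
orientation: [0.688, 0.725, 0.0, 0.0]
force: [0.0, 0.1, -0.5]
grip_width: 48.2
gripper_force: 62.3
```

Call:
arm_command([
  {"tx": 0.003,"ty": -0.009,"tz": 0.009,"wx": 0,"wy": 0,"wz": 0,"jaw": -1},
  {"tx": 0,"ty": 0,"tz": 0.008,"wx": 0,"wy": 0,"wz": 0,"jaw": -1},
  {"tx": 0,"ty": 0,"tz": 0,"wx": 0,"wy": 0,"wz": 0,"jaw": -1},
])

```text
clock: 14.55
tcp_pos: [565.4, -82.3, 63.9]
orientation: [0.688, 0.725, -0.0, 0.0]
force: [-0.6, 0.7, 1.4]
grip_width: 48.4
gripper_force: 62.4
```

Call:
arm_command([
  {"tx": 0,"ty": 0,"tz": 0,"wx": 0,"wy": 0,"wz": 0,"jaw": 0.3},
  {"tx": 0,"ty": 0,"tz": 0,"wx": 0,"wy": 0,"wz": 0,"jaw": 0.6},
  {"tx": 0,"ty": 0,"tz": 0,"wx": 0,"wy": 0,"wz": 0,"jaw": 0.8},
  {"tx": 0,"ty": 0,"tz": 0,"wx": 0,"wy": 0,"wz": 0,"jaw": 0.8},
  {"tx": 0,"ty": 0,"tz": -0.08,"wx": 0,"wy": 0,"wz": 0,"jaw": 0.8},
])

```text
clock: 15.05
tcp_pos: [563.9, -82.4, 78.4]
orientation: [0.688, 0.725, -0.001, -0.002]
force: [0.1, -1.1, 0.0]
grip_width: 76.4
gripper_force: 0.0
```

Call:
arm_command([
  {"tx": 0,"ty": 0,"tz": -0.15,"wx": 0,"wy": 0,"wz": 0,"jaw": 0.8},
  {"tx": 0,"ty": 0,"tz": -0.15,"wx": 0,"wy": 0,"wz": 0,"jaw": 1},
  {"tx": 0,"ty": 0,"tz": -0.12,"wx": 0,"wy": 0,"wz": 0,"jaw": 1},
  {"tx": 0,"ty": 0,"tz": 0,"wx": 0,"wy": 0,"wz": 0,"jaw": 1},
  {"tx": 0,"ty": 0,"tz": 0,"wx": 0,"wy": 0,"wz": 0,"jaw": 1},
])

```text
clock: 15.55
tcp_pos: [565.6, -82.4, 164.7]
orientation: [0.689, 0.725, 0.0, 0.001]
force: [-0.2, 0.2, -0.9]
grip_width: 85.3
gripper_force: 0.0
```

```bash
python3 go.py 405.2 304.5 160 136
```

```text
tcp [565.6 -82.4 164.7] phi 93.0 tilt [ 0.002 -0.001] total t [ 1.9737 -0.7005  0.0208] wz -0.3755
```

Call:
arm_command([
  {"tx": 0.197,"ty": -0.07,"tz": 0,"wx": 0,"wy": 0,"wz": 0,"jaw": 1},
  {"tx": 0.197,"ty": -0.07,"tz": 0,"wx": 0,"wy": 0,"wz": 0,"jaw": 1},
  {"tx": 0.197,"ty": -0.07,"tz": 0,"wx": 0,"wy": 0,"wz": 0,"jaw": 1},
  {"tx": 0.197,"ty": -0.07,"tz": 0,"wx": 0,"wy": 0,"wz": 0,"jaw": 1},
  {"tx": 0.197,"ty": -0.07,"tz": 0,"wx": 0,"wy": 0,"wz": 0,"jaw": 1},
])

```text
clock: 16.05
tcp_pos: [483.6, 111.7, 162.6]
orientation: [0.689, 0.725, -0.001, -0.001]
force: [0.5, 0.6, 0.1]
grip_width: 85.4
gripper_force: 0.0
```

Call:
arm_command([
  {"tx": 0.197,"ty": -0.07,"tz": 0,"wx": 0,"wy": 0,"wz": 0,"jaw": 1},
  {"tx": 0.197,"ty": -0.07,"tz": 0,"wx": 0,"wy": 0,"wz": 0,"jaw": 1},
  {"tx": 0.197,"ty": -0.07,"tz": 0,"wx": 0,"wy": 0,"wz": 0,"jaw": 1},
  {"tx": 0.197,"ty": -0.07,"tz": 0,"wx": 0,"wy": 0,"wz": 0,"jaw": 1},
  {"tx": 0.197,"ty": -0.07,"tz": 0,"wx": 0,"wy": 0,"wz": 0,"jaw": 1},
])

```text
clock: 16.55
tcp_pos: [403.7, 304.5, 162.6]
orientation: [0.688, 0.725, -0.001, -0.0]
force: [-0.2, 0.5, 0.2]
grip_width: 85.3
gripper_force: 0.0
```

Call:
arm_command([
  {"tx": 0,"ty": 0,"tz": 0,"wx": 0,"wy": 0,"wz": -0.063,"jaw": 1},
  {"tx": 0,"ty": 0,"tz": 0,"wx": 0,"wy": 0,"wz": -0.063,"jaw": 1},
  {"tx": 0,"ty": 0,"tz": 0,"wx": 0,"wy": 0,"wz": -0.063,"jaw": 1},
  {"tx": 0,"ty": 0,"tz": 0,"wx": 0,"wy": 0,"wz": -0.063,"jaw": 1},
  {"tx": 0,"ty": 0,"tz": 0,"wx": 0,"wy": 0,"wz": -0.063,"jaw": 1},
])

```text
clock: 17.05
tcp_pos: [404.4, 303.2, 162.5]
orientation: [0.427, 0.904, -0.001, -0.001]
force: [-0.6, 0.7, 0.0]
grip_width: 85.3
gripper_force: 0.0
```

Call:
arm_command([
  {"tx": 0,"ty": 0,"tz": 0.05,"wx": 0,"wy": 0,"wz": -0.06,"jaw": 1},
  {"tx": 0,"ty": 0,"tz": 0.1,"wx": 0,"wy": 0,"wz": 0,"jaw": 1},
  {"tx": 0,"ty": 0,"tz": 0,"wx": 0,"wy": 0,"wz": 0,"jaw": 1},
  {"tx": 0,"ty": 0,"tz": 0,"wx": 0,"wy": 0,"wz": 0,"jaw": 1},
])

```text
clock: 17.45
tcp_pos: [404.6, 303.5, 133.0]
orientation: [0.375, 0.927, -0.001, -0.001]
force: [0.7, 0.0, 1.1]
grip_width: 85.4
gripper_force: 0.0
```

```bash
python3 go.py 405.2 304.5 52 136
```

```text
tcp [404.6 303.5 133. ] phi 136.0 tilt [-0.002 -0.001] total t [0.0009 0.0066 0.405 ] wz -0.0003
```

Call:
arm_command([
  {"tx": 0.001,"ty": 0.006,"tz": 0.08,"wx": 0,"wy": 0,"wz": 0,"jaw": 1},
  {"tx": 0,"ty": 0,"tz": 0.12,"wx": 0,"wy": 0,"wz": 0,"jaw": 1},
  {"tx": 0,"ty": 0,"tz": 0.1,"wx": 0,"wy": 0,"wz": 0,"jaw": 1},
  {"tx": 0,"ty": 0,"tz": 0.07,"wx": 0,"wy": 0,"wz": 0,"jaw": 1},
  {"tx": 0,"ty": 0,"tz": 0.034,"wx": 0,"wy": 0,"wz": 0,"jaw": 1},
])

```text
clock: 17.95
tcp_pos: [405.4, 304.5, 51.4]
orientation: [0.375, 0.927, -0.001, -0.0]
force: [-0.7, -0.3, 0.2]
grip_width: 85.0
gripper_force: 0.0
```

Call:
arm_command([
  {"tx": 0,"ty": 0,"tz": 0,"wx": 0,"wy": 0,"wz": 0,"jaw": 0.2},
  {"tx": 0,"ty": 0,"tz": 0,"wx": 0,"wy": 0,"wz": 0,"jaw": 0},
  {"tx": 0,"ty": 0,"tz": 0,"wx": 0,"wy": 0,"wz": 0,"jaw": -0.1},
  {"tx": 0,"ty": 0,"tz": 0,"wx": 0,"wy": 0,"wz": 0,"jaw": -0.15},
  {"tx": 0,"ty": 0,"tz": 0,"wx": 0,"wy": 0,"wz": 0,"jaw": -1},
])

```text
clock: 18.45
tcp_pos: [406.0, 305.0, 53.7]
orientation: [0.375, 0.927, 0.0, 0.001]
force: [-0.7, -0.9, 5.6]
grip_width: 35.0
gripper_force: 59.2
```

Call:
arm_command([
  {"tx": 0,"ty": 0,"tz": 0,"wx": 0,"wy": 0,"wz": 0,"jaw": -1},
  {"tx": 0,"ty": 0,"tz": 0,"wx": 0,"wy": 0,"wz": 0,"jaw": -1},
  {"tx": 0,"ty": 0,"tz": 0,"wx": 0,"wy": 0,"wz": 0,"jaw": -1},
])

```text
clock: 18.75
tcp_pos: [406.1, 305.0, 53.7]
orientation: [0.375, 0.927, 0.0, 0.001]
force: [-1.2, -1.6, 4.6]
grip_width: 35.0
gripper_force: 59.2
```

Call:
arm_command([
  {"tx": 0,"ty": 0,"tz": -0.05,"wx": 0,"wy": 0,"wz": 0,"jaw": -1},
  {"tx": 0,"ty": 0,"tz": -0.15,"wx": 0,"wy": 0,"wz": 0,"jaw": -1},
  {"tx": 0,"ty": 0,"tz": -0.2,"wx": 0,"wy": 0,"wz": 0,"jaw": -1},
  {"tx": 0,"ty": 0,"tz": -0.2,"wx": 0,"wy": 0,"wz": 0,"jaw": -1},
  {"tx": 0,"ty": 0,"tz": -0.05,"wx": 0,"wy": 0,"wz": 0,"jaw": -1},
])

```text
clock: 19.25
tcp_pos: [407.2, 307.0, 187.4]
orientation: [0.375, 0.927, 0.003, 0.002]
force: [0.5, 0.6, -0.3]
grip_width: 34.9
gripper_force: 59.8
```

Call:
arm_command([
  {"tx": 0,"ty": 0,"tz": 0,"wx": 0,"wy": 0,"wz": 0.062,"jaw": -1},
  {"tx": 0,"ty": 0,"tz": 0,"wx": 0,"wy": 0,"wz": 0.062,"jaw": -1},
  {"tx": 0,"ty": 0,"tz": 0,"wx": 0,"wy": 0,"wz": 0.063,"jaw": -1},
  {"tx": 0,"ty": 0,"tz": 0,"wx": 0,"wy": 0,"wz": 0.063,"jaw": -1},
  {"tx": 0,"ty": 0,"tz": 0,"wx": 0,"wy": 0,"wz": 0.063,"jaw": -1},
])

```text
clock: 19.75
tcp_pos: [405.5, 304.4, 182.6]
orientation: [0.644, 0.765, -0.0, 0.0]
force: [-0.2, -0.4, -0.4]
grip_width: 35.0
gripper_force: 59.8
```

Call:
arm_command([
  {"tx": 0,"ty": 0,"tz": 0,"wx": 0,"wy": 0,"wz": 0.062,"jaw": -1},
  {"tx": 0,"ty": 0,"tz": 0,"wx": 0,"wy": 0,"wz": 0,"jaw": -1},
  {"tx": 0,"ty": 0,"tz": 0,"wx": 0,"wy": 0,"wz": 0,"jaw": -1},
])

```text
clock: 20.05
tcp_pos: [405.6, 304.7, 182.6]
orientation: [0.687, 0.726, -0.0, 0.0]
force: [-0.5, 0.2, -0.5]
grip_width: 35.0
gripper_force: 59.8
```

```bash
python3 go.py 557.7 73.6 165 93; python3 - <<'E'
from h import *
t=ctrl.get_obs()["tcp_pos"]
p,d=ctrl.read_camera("scene");c=cloud("scene",d).reshape(-1,3)
b=c[p.reshape(-1,3).min(1)>75]; s=b[(np.hypot(*(b[:,:2]-t[:2]).T)<32)&(b[:,2]>t[2]-54)&(b[:,2]<t[2]-22)]
print(len(s),cv2.minAreaRect((s[:,:2]-t[:2]).astype(np.float32)))
E
```

```text
tcp [405.6 304.7 182.6] phi 93.1 tilt [-0. -0.] total t [-1.1956  0.6962  0.0886] wz 0.0012
152 ((10.36105728149414, -5.620765686035156), (47.842437744140625, 26.157285690307617), 46.164398193359375)
```

Call:
arm_command([
  {"tx": -0.17,"ty": 0.1,"tz": 0,"wx": 0,"wy": 0,"wz": 0,"jaw": -1},
  {"tx": -0.17,"ty": 0.1,"tz": 0,"wx": 0,"wy": 0,"wz": 0,"jaw": -1},
  {"tx": -0.17,"ty": 0.1,"tz": 0,"wx": 0,"wy": 0,"wz": 0,"jaw": -1},
  {"tx": -0.17,"ty": 0.1,"tz": 0,"wx": 0,"wy": 0,"wz": 0,"jaw": -1},
  {"tx": -0.17,"ty": 0.1,"tz": 0,"wx": 0,"wy": 0,"wz": 0,"jaw": -1},
])

```text
clock: 20.6
tcp_pos: [515.2, 138.7, 182.7]
orientation: [0.688, 0.726, 0.0, -0.0]
force: [0.9, 0.9, -0.6]
grip_width: 34.6
gripper_force: 59.9
```

Call:
arm_command([
  {"tx": -0.17,"ty": 0.1,"tz": 0,"wx": 0,"wy": 0,"wz": 0,"jaw": -1},
  {"tx": -0.17,"ty": 0.1,"tz": 0,"wx": 0,"wy": 0,"wz": 0,"jaw": -1},
  {"tx": 0,"ty": 0,"tz": 0.18,"wx": 0,"wy": 0,"wz": 0,"jaw": -1},
  {"tx": 0,"ty": 0,"tz": 0.18,"wx": 0,"wy": 0,"wz": 0,"jaw": -1},
  {"tx": 0,"ty": 0,"tz": 0.06,"wx": 0,"wy": 0,"wz": 0,"jaw": -1},
])

```text
clock: 21.1
tcp_pos: [555.8, 73.2, 95.4]
orientation: [0.688, 0.725, -0.002, -0.002]
force: [-0.5, -0.7, 0.0]
grip_width: 35.0
gripper_force: 59.9
```

Call:
arm_command([
  {"tx": 0,"ty": 0,"tz": 0,"wx": 0,"wy": 0,"wz": 0,"jaw": -1},
  {"tx": 0,"ty": 0,"tz": 0,"wx": 0,"wy": 0,"wz": 0,"jaw": -1},
])

```text
clock: 21.3
tcp_pos: [558.7, 75.2, 99.9]
orientation: [0.688, 0.726, 0.001, 0.0]
force: [0.3, -0.2, -0.2]
grip_width: 34.8
gripper_force: 59.9
```

```bash
python3 go.py 557.7 73.6 65 93;  python3 chk.py 18 g5
```

```text
tcp [558.7  75.2  99.9] phi 93.1 tilt [0.002 0.001] total t [-0.008  -0.006   0.1744] wz 0.0005
129 axis [561.4  76. ] [2.7 0.7] 1.89
```

View pics/g5.png

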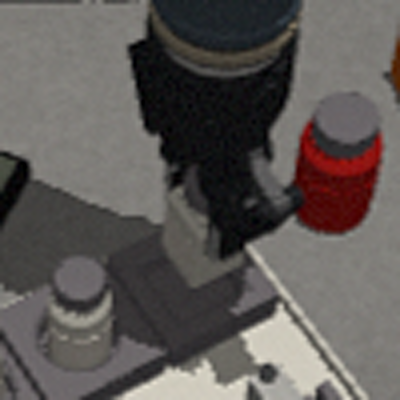

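The square bottle is aligned above the square well (crop about (200,285)), and the narrow bottle is seated at (80,330). Now lower it.

Call:
arm_command([
  {"tx": -0.007,"ty": -0.005,"tz": 0.03,"wx": 0,"wy": 0,"wz": 0,"jaw": -1},
  {"tx": 0,"ty": 0,"tz": 0.04,"wx": 0,"wy": 0,"wz": 0,"jaw": -1},
  {"tx": 0,"ty": 0,"tz": 0.04,"wx": 0,"wy": 0,"wz": 0,"jaw": -1},
  {"tx": 0,"ty": 0,"tz": 0.03,"wx": 0,"wy": 0,"wz": 0,"jaw": -1},
  {"tx": 0,"ty": 0,"tz": 0.02,"wx": 0,"wy": 0,"wz": 0,"jaw": -1},
])

```text
clock: 21.85
tcp_pos: [556.7, 72.9, 66.0]
orientation: [0.688, 0.725, -0.0, -0.0]
force: [0.6, 0.0, -0.9]
grip_width: 34.8
gripper_force: 59.9
```

Call:
arm_command([
  {"tx": 0,"ty": 0,"tz": 0.01,"wx": 0,"wy": 0,"wz": 0,"jaw": -1},
  {"tx": 0,"ty": 0,"tz": 0,"wx": 0,"wy": 0,"wz": 0,"jaw": -1},
])

```text
clock: 22.05
tcp_pos: [557.0, 73.1, 64.5]
orientation: [0.688, 0.725, -0.0, -0.0]
force: [0.0, -0.3, -0.3]
grip_width: 34.9
gripper_force: 59.9
```

Call:
arm_command([
  {"tx": 0,"ty": 0,"tz": 0.004,"wx": 0,"wy": 0,"wz": 0,"jaw": -1},
  {"tx": 0,"ty": 0,"tz": 0,"wx": 0,"wy": 0,"wz": 0,"jaw": 0},
  {"tx": 0,"ty": 0,"tz": 0,"wx": 0,"wy": 0,"wz": 0,"jaw": 0.5},
  {"tx": 0,"ty": 0,"tz": 0,"wx": 0,"wy": 0,"wz": 0,"jaw": 0.6},
  {"tx": 0,"ty": 0,"tz": 0,"wx": 0,"wy": 0,"wz": 0,"jaw": 0.6},
])

```text
clock: 22.55
tcp_pos: [557.2, 73.0, 64.2]
orientation: [0.688, 0.725, 0.0, 0.0]
force: [-0.4, 0.0, 0.1]
grip_width: 68.3
gripper_force: 0.0
```

Call:
arm_command([
  {"tx": 0,"ty": 0,"tz": -0.08,"wx": 0,"wy": 0,"wz": 0,"jaw": 0.6},
  {"tx": 0,"ty": 0,"tz": -0.15,"wx": 0,"wy": 0,"wz": 0,"jaw": 0.6},
  {"tx": 0,"ty": 0,"tz": -0.15,"wx": 0,"wy": 0,"wz": 0,"jaw": 0.6},
  {"tx": 0,"ty": 0,"tz": -0.1,"wx": 0,"wy": 0,"wz": 0,"jaw": 0.6},
  {"tx": 0,"ty": 0,"tz": 0,"wx": 0,"wy": 0,"wz": 0,"jaw": 0.4},
])

```text
clock: 23.05
tcp_pos: [559.2, 73.8, 164.3]
orientation: [0.688, 0.725, 0.003, 0.002]
force: [0.8, 0.2, -0.1]
grip_width: 60.1
gripper_force: 0.0
```

```bash
python3 go.py 529.4 -373.4 150 68.6
```

```text
tcp [559.2  73.8 164.3] phi 93.0 tilt [0.007 0.001] total t [-2.2255 -0.2655  0.0684] wz 0.2128
```

Call:
arm_command([
  {"tx": -0.222,"ty": -0.026,"tz": 0,"wx": 0,"wy": 0,"wz": 0,"jaw": 0.3},
  {"tx": -0.222,"ty": -0.026,"tz": 0,"wx": 0,"wy": 0,"wz": 0,"jaw": 0.3},
  {"tx": -0.222,"ty": -0.026,"tz": 0,"wx": 0,"wy": 0,"wz": 0,"jaw": 0.3},
  {"tx": -0.222,"ty": -0.026,"tz": 0,"wx": 0,"wy": 0,"wz": 0,"jaw": 0.3},
  {"tx": -0.222,"ty": -0.026,"tz": 0,"wx": 0,"wy": 0,"wz": 0,"jaw": 0.3},
])

```text
clock: 23.55
tcp_pos: [541.9, -151.8, 159.9]
orientation: [0.688, 0.725, -0.0, -0.0]
force: [0.8, -0.8, 0.9]
grip_width: 55.7
gripper_force: 0.0
```

Call:
arm_command([
  {"tx": -0.222,"ty": -0.027,"tz": 0,"wx": 0,"wy": 0,"wz": 0,"jaw": 0.3},
  {"tx": -0.222,"ty": -0.027,"tz": 0,"wx": 0,"wy": 0,"wz": 0,"jaw": 0.3},
  {"tx": -0.222,"ty": -0.027,"tz": 0,"wx": 0,"wy": 0,"wz": 0,"jaw": 0.3},
  {"tx": -0.222,"ty": -0.027,"tz": 0,"wx": 0,"wy": 0,"wz": 0,"jaw": 0.3},
  {"tx": -0.222,"ty": -0.027,"tz": 0,"wx": 0,"wy": 0,"wz": 0,"jaw": 0.3},
])

```text
clock: 24.05
tcp_pos: [526.4, -374.8, 159.8]
orientation: [0.688, 0.725, -0.0, -0.0]
force: [0.0, -0.2, 0.5]
grip_width: 55.4
gripper_force: 0.0
```

Call:
arm_command([
  {"tx": 0,"ty": 0,"tz": 0.1,"wx": 0,"wy": 0,"wz": 0.071,"jaw": 0.3},
  {"tx": 0,"ty": 0,"tz": 0.15,"wx": 0,"wy": 0,"wz": 0.071,"jaw": 0.3},
  {"tx": 0,"ty": 0,"tz": 0.1,"wx": 0,"wy": 0,"wz": 0.071,"jaw": 0.3},
  {"tx": 0,"ty": 0,"tz": 0,"wx": 0,"wy": 0,"wz": 0,"jaw": 0.3},
  {"tx": 0,"ty": 0,"tz": 0,"wx": 0,"wy": 0,"wz": 0,"jaw": 0.3},
])

```text
clock: 24.55
tcp_pos: [527.4, -372.8, 90.2]
orientation: [0.825, 0.565, -0.0, -0.0]
force: [0.6, 0.3, 0.5]
grip_width: 55.4
gripper_force: 0.0
```

```bash
python3 go.py 529.4 -373.4 32 68.6; python3 - <<'E'
from h import *
a=[]
t=ctrl.get_obs()["tcp_pos"]
p,d=ctrl.read_camera("scene");c=cloud("scene",d);
u,v=proj("scene",[560,-5,60])[0].astype(int);u2,v2=proj("scene",t)[0].astype(int)
cv2.imwrite("pics/g6.png",np.hstack([cv2.resize(p[v-50:v+50,u-50:u+50],(400,400),interpolation=3),cv2.resize(p[v2-50:v2+50,u2-50:u2+50],(400,400),interpolation=3)])[...,::-1])
for k,(x,y,h) in dict(wide=(565.6,-82,98),narrow=(561.4,-4.2,90),square=(557.3,73,90)).items():
    q=c.reshape(-1,3);q=q[(np.hypot(q[:,0]-x,q[:,1]-y)<25)&(q[:,2]>h-8)];print(k,len(q),(q.mean(0)-[1.7,0,-1.5]).round(1),q[:,2].max())
E
```

```text
tcp [ 527.4 -372.8   90.2] phi 68.8 tilt [-0.  0.] total t [0.0009 0.0105 0.2908] wz 0.0015
wide 236 [567.6 -83.2  97.6] 101.16316359601706
narrow 133 [562.8  -5.3  89.3] 92.0288320779033
square 123 [557.3  74.9  89.1] 92.07645312539842
```

View pics/g6.png

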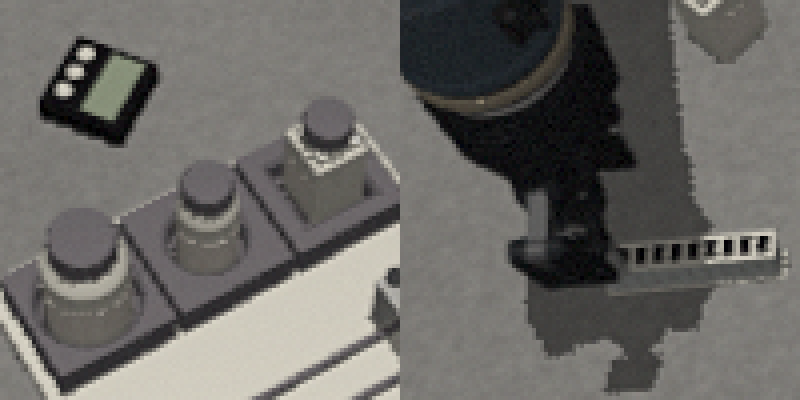

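All three bottles sit in their wells (left crop), and the gripper is above the strip's trailing part (right crop). Grasp the strip.

Call:
arm_command([
  {"tx": 0.001,"ty": 0.01,"tz": 0.08,"wx": 0,"wy": 0,"wz": 0.001,"jaw": 0.3},
  {"tx": 0,"ty": 0,"tz": 0.1,"wx": 0,"wy": 0,"wz": 0,"jaw": 0.3},
  {"tx": 0,"ty": 0,"tz": 0.07,"wx": 0,"wy": 0,"wz": 0,"jaw": 0.2},
  {"tx": 0,"ty": 0,"tz": 0.04,"wx": 0,"wy": 0,"wz": 0,"jaw": 0},
  {"tx": 0,"ty": 0,"tz": 0,"wx": 0,"wy": 0,"wz": 0,"jaw": -0.2},
])

```text
clock: 25.1
tcp_pos: [528.5, -373.3, 30.7]
orientation: [0.827, 0.563, -0.0, -0.001]
force: [-0.1, -0.5, -0.2]
grip_width: 33.9
gripper_force: 0.0
```

Call:
arm_command([
  {"tx": 0,"ty": 0,"tz": 0,"wx": 0,"wy": 0,"wz": 0,"jaw": -0.4},
  {"tx": 0,"ty": 0,"tz": 0,"wx": 0,"wy": 0,"wz": 0,"jaw": -0.5},
  {"tx": 0,"ty": 0,"tz": 0,"wx": 0,"wy": 0,"wz": 0,"jaw": -0.6},
  {"tx": 0,"ty": 0,"tz": 0,"wx": 0,"wy": 0,"wz": 0,"jaw": -1},
  {"tx": 0,"ty": 0,"tz": 0,"wx": 0,"wy": 0,"wz": 0,"jaw": -1},
])

```text
clock: 25.6
tcp_pos: [529.7, -374.0, 33.0]
orientation: [0.827, 0.562, 0.0, 0.001]
force: [-0.7, 1.0, 5.2]
grip_width: 14.8
gripper_force: 60.7
```

Call:
arm_command([
  {"tx": 0,"ty": 0,"tz": 0,"wx": 0,"wy": 0,"wz": 0,"jaw": -1},
  {"tx": 0,"ty": 0,"tz": 0,"wx": 0,"wy": 0,"wz": 0,"jaw": -1},
])

```text
clock: 25.8
tcp_pos: [529.7, -374.0, 33.0]
orientation: [0.827, 0.562, 0.0, 0.001]
force: [-0.9, 0.3, 5.6]
grip_width: 14.7
gripper_force: 60.8
```

Call:
arm_command([
  {"tx": 0,"ty": 0,"tz": -0.05,"wx": 0,"wy": 0,"wz": 0,"jaw": -1},
  {"tx": 0,"ty": 0,"tz": -0.12,"wx": 0,"wy": 0,"wz": 0,"jaw": -1},
  {"tx": 0,"ty": 0,"tz": -0.12,"wx": 0,"wy": 0,"wz": 0,"jaw": -1},
  {"tx": 0,"ty": 0,"tz": -0.05,"wx": 0,"wy": 0,"wz": -0.07,"jaw": -1},
  {"tx": 0,"ty": 0,"tz": 0,"wx": 0,"wy": 0,"wz": -0.07,"jaw": -1},
])

```text
clock: 26.3
tcp_pos: [530.3, -374.2, 102.6]
orientation: [0.738, 0.675, 0.0, 0.002]
force: [0.3, 0.1, -1.8]
grip_width: 14.6
gripper_force: 60.0
```

Call:
arm_command([
  {"tx": 0,"ty": 0,"tz": 0,"wx": 0,"wy": 0,"wz": -0.07,"jaw": -1},
  {"tx": 0,"ty": 0,"tz": 0,"wx": 0,"wy": 0,"wz": 0,"jaw": -1},
  {"tx": 0,"ty": 0,"tz": 0,"wx": 0,"wy": 0,"wz": 0,"jaw": -1},
])

```text
clock: 26.6
tcp_pos: [528.9, -373.8, 100.0]
orientation: [0.693, 0.721, 0.0, -0.0]
force: [-0.5, 0.6, -0.5]
grip_width: 14.6
gripper_force: 60.0
```

```bash
cat > strip.py <<'E'
from h import *
import sys
o=ctrl.get_obs();t=o["tcp_pos"]
p,d=ctrl.read_camera("scene");c=cloud("scene",d).reshape(-1,3)-[1.7,0,-1.5]
r=c-t;s=r[(np.abs(r[:,0])<18)&(r[:,1]>14)&(r[:,1]<90)&(r[:,2]>-14)&(r[:,2]<8)]
z=s[s[:,2]>-6]
print(len(z),"rel rect",cv2.minAreaRect(z[:,:2].astype(np.float32)),"ends",z[:,1].min().round(1),z[:,1].max().round(1),"top z",np.median(z[:,2]).round(1),"slope",np.polyfit(z[:,1],z[:,2],1).round(3), "line x(y)",np.polyfit(z[:,1],z[:,0],1).round(3))
u,v=proj("scene",t+[0,25,0])[0].astype(int);cv2.imwrite(f"pics/{sys.argv[1]}.png",cv2.resize(p[v-50:v+50,u-50:u+50],(400,400),interpolation=3)[...,::-1])
E
python3 strip.py g7; python3 go.py 665 -20 110 93
```

```text
224 rel rect ((-1.9541845321655273, 43.75614547729492), (18.582462310791016, 59.70585250854492), 2.3249969482421875) ends 14.2 73.5 top z -2.7 slope [-0.007 -2.179] line x(y) [-0.045  0.73 ]
tcp [ 528.9 -373.8  100. ] phi 92.4 tilt [-0.  0.] total t [ 1.7392  0.7529 -0.0502] wz -0.0055
```

View pics/g7.png

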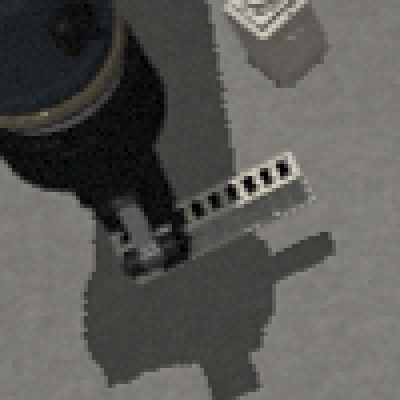

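The strip is held level and straight, with its leading end 73.5 mm ahead of the TCP where 74 was expected. Now carry it to the channel entry.

Call:
arm_command([
  {"tx": 0,"ty": 0,"tz": -0.15,"wx": 0,"wy": 0,"wz": -0.005,"jaw": -1},
  {"tx": 0.17,"ty": 0.075,"tz": -0.12,"wx": 0,"wy": 0,"wz": 0,"jaw": -1},
  {"tx": 0.17,"ty": 0.08,"tz": 0,"wx": 0,"wy": 0,"wz": 0,"jaw": -1},
  {"tx": 0.17,"ty": 0.08,"tz": 0,"wx": 0,"wy": 0,"wz": 0,"jaw": -1},
  {"tx": 0.17,"ty": 0.08,"tz": 0,"wx": 0,"wy": 0,"wz": 0,"jaw": -1},
])

```text
clock: 27.15
tcp_pos: [585.1, -233.2, 154.4]
orientation: [0.689, 0.725, -0.0, 0.0]
force: [0.6, -0.1, -1.0]
grip_width: 14.6
gripper_force: 60.0
```

Call:
arm_command([
  {"tx": 0.175,"ty": 0.08,"tz": 0,"wx": 0,"wy": 0,"wz": 0,"jaw": -1},
  {"tx": 0.175,"ty": 0.08,"tz": 0,"wx": 0,"wy": 0,"wz": 0,"jaw": -1},
  {"tx": 0.175,"ty": 0.08,"tz": 0,"wx": 0,"wy": 0,"wz": 0,"jaw": -1},
  {"tx": 0.175,"ty": 0.08,"tz": 0,"wx": 0,"wy": 0,"wz": 0,"jaw": -1},
  {"tx": 0.175,"ty": 0.08,"tz": 0,"wx": 0,"wy": 0,"wz": 0,"jaw": -1},
])

```text
clock: 27.65
tcp_pos: [655.5, -53.9, 154.0]
orientation: [0.688, 0.725, -0.0, 0.0]
force: [0.9, -0.4, -0.5]
grip_width: 14.1
gripper_force: 60.0
```

Call:
arm_command([
  {"tx": 0.08,"ty": 0.05,"tz": 0,"wx": 0,"wy": 0,"wz": 0,"jaw": -1},
  {"tx": 0,"ty": 0,"tz": 0,"wx": 0,"wy": 0,"wz": 0,"jaw": -1},
  {"tx": 0,"ty": 0,"tz": 0,"wx": 0,"wy": 0,"wz": 0,"jaw": -1},
])

```text
clock: 27.95
tcp_pos: [664.0, -39.1, 153.7]
orientation: [0.688, 0.726, -0.001, 0.0]
force: [-0.0, -0.4, -0.1]
grip_width: 14.6
gripper_force: 60.0
```

```bash
python3 go.py 672.3 -19.4 70 93.2
```

```text
tcp [664.  -39.1 153.7] phi 93.1 tilt [-0.001 -0.001] total t [0.0964 0.0468 0.4185] wz -0.0011
```

Call:
arm_command([
  {"tx": 0.08,"ty": 0.0455,"tz": 0,"wx": 0,"wy": 0,"wz": 0,"jaw": -1},
  {"tx": 0,"ty": 0,"tz": 0.1,"wx": 0,"wy": 0,"wz": 0,"jaw": -1},
  {"tx": 0,"ty": 0,"tz": 0.15,"wx": 0,"wy": 0,"wz": 0,"jaw": -1},
  {"tx": 0,"ty": 0,"tz": 0.14,"wx": 0,"wy": 0,"wz": 0,"jaw": -1},
  {"tx": 0,"ty": 0,"tz": 0,"wx": 0,"wy": 0,"wz": 0,"jaw": -1},
])

```text
clock: 28.45
tcp_pos: [669.6, -23.6, 71.8]
orientation: [0.688, 0.725, -0.003, -0.003]
force: [-1.3, -0.3, -1.0]
grip_width: 14.6
gripper_force: 60.0
```

Call:
arm_command([
  {"tx": 0,"ty": 0,"tz": 0,"wx": 0,"wy": 0,"wz": 0,"jaw": -1},
  {"tx": 0,"ty": 0,"tz": 0,"wx": 0,"wy": 0,"wz": 0,"jaw": -1},
])

```text
clock: 28.65
tcp_pos: [673.8, -22.4, 77.9]
orientation: [0.688, 0.726, 0.001, 0.001]
force: [0.2, 0.8, -1.3]
grip_width: 14.2
gripper_force: 60.0
```

```bash
python3 go.py 672.3 -19.4 38 93; python3 strip.py g8
```

```text
tcp [673.8 -22.4  77.9] phi 93.1 tilt [0.003 0.   ] total t [ 0.0151 -0.0076  0.1995] wz 0.0005
101 rel rect ((-2.9561867713928223, 55.875370025634766), (17.17327117919922, 35.745601654052734), 2.2641959190368652) ends 38.3 73.4 top z -3.0 slope [-0.013 -2.007] line x(y) [-0.127  5.139]
```

View pics/g8.png

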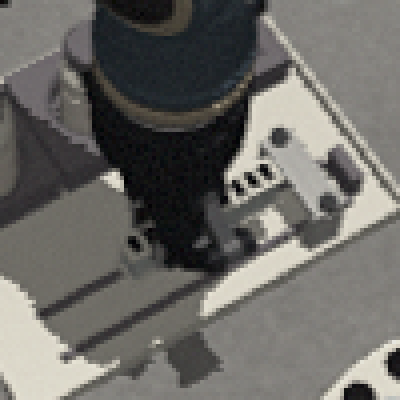

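Call:
arm_command([
  {"tx": 0,"ty": -0.007,"tz": 0.05,"wx": 0,"wy": 0,"wz": 0,"jaw": -1},
  {"tx": 0,"ty": 0,"tz": 0.06,"wx": 0,"wy": 0,"wz": 0,"jaw": -1},
  {"tx": 0,"ty": 0,"tz": 0.03,"wx": 0,"wy": 0,"wz": 0,"jaw": -1},
  {"tx": 0,"ty": 0,"tz": 0,"wx": 0,"wy": 0,"wz": 0,"jaw": -1},
  {"tx": 0,"ty": 0,"tz": 0,"wx": 0,"wy": 0,"wz": 0,"jaw": -1},
])

```text
clock: 29.2
tcp_pos: [671.0, -22.4, 47.6]
orientation: [0.688, 0.726, -0.0, -0.0]
force: [-0.1, -0.6, -0.2]
grip_width: 14.7
gripper_force: 60.0
```

```bash
python3 go.py 672.3 -22.4 38 93; python3 - <<'E'
from h import *
# strip front end + ribs in scene and top, numerically: colours around leading end
o=ctrl.get_obs();t=o["tcp_pos"];a=[]
for n in("scene","top"):
    p,d=ctrl.read_camera(n);u,v=proj(n,[668,40,35])[0].astype(int)
    a.append(cv2.resize(p[v-30:v+30,u-30:u+30],(400,400),interpolation=3))
cv2.imwrite("pics/g9.png",np.hstack(a)[...,::-1])
E
```

```text
tcp [671.  -22.4  47.6] phi 93.1 tilt [-0.001  0.   ] total t [-0.0001  0.0065  0.0482] wz 0.0009
```

View pics/g9.png

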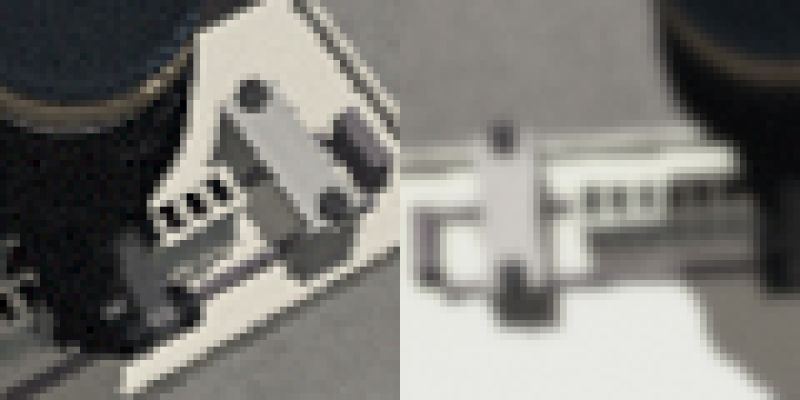

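The strip's leading end (top crop about (590,200)) sits between the ribs, just short of the bar. Lower it into the channel.

Call:
arm_command([
  {"tx": 0,"ty": 0.005,"tz": 0.02,"wx": 0,"wy": 0,"wz": 0,"jaw": -1},
  {"tx": 0,"ty": 0,"tz": 0.02,"wx": 0,"wy": 0,"wz": 0,"jaw": -1},
  {"tx": 0,"ty": 0,"tz": 0.005,"wx": 0,"wy": 0,"wz": 0,"jaw": -1},
  {"tx": 0,"ty": 0,"tz": 0,"wx": 0,"wy": 0,"wz": 0,"jaw": -1},
  {"tx": 0,"ty": 0,"tz": 0,"wx": 0,"wy": 0,"wz": 0,"jaw": -1},
])

```text
clock: 29.8
tcp_pos: [672.1, -22.4, 39.0]
orientation: [0.688, 0.726, 0.0, 0.0]
force: [-0.5, 0.0, 0.0]
grip_width: 14.6
gripper_force: 60.0
```

Call:
arm_command([
  {"tx": 0,"ty": 0,"tz": 0.006,"wx": 0,"wy": 0,"wz": 0,"jaw": -1},
  {"tx": 0.03,"ty": 0,"tz": 0,"wx": 0,"wy": 0,"wz": 0,"jaw": -1},
  {"tx": 0.04,"ty": 0,"tz": 0,"wx": 0,"wy": 0,"wz": 0,"jaw": -1},
  {"tx": 0.04,"ty": 0,"tz": 0,"wx": 0,"wy": 0,"wz": 0,"jaw": -1},
  {"tx": 0,"ty": 0,"tz": 0,"wx": 0,"wy": 0,"wz": 0,"jaw": -1},
])

```text
clock: 30.3
tcp_pos: [670.8, 2.4, 38.1]
orientation: [0.687, 0.727, 0.001, -0.0]
force: [0.1, -0.0, -0.5]
grip_width: 14.2
gripper_force: 60.0
```

```bash
python3 go.py 669.9 27.5 37.5 93; python3 -c "
from h import *;print(ctrl.get_obs()['force'])"
```

```text
tcp [670.8   2.4  38.1] phi 93.3 tilt [0.    0.002] total t [0.1254 0.0028 0.0032] wz 0.0024
[ 0.1017903  -0.04969883 -0.48004369]
```

Call:
arm_command([
  {"tx": 0.03,"ty": 0.002,"tz": 0.002,"wx": 0,"wy": 0,"wz": 0.001,"jaw": -1},
  {"tx": 0.04,"ty": 0,"tz": 0,"wx": 0,"wy": 0,"wz": 0,"jaw": -1},
  {"tx": 0.03,"ty": 0,"tz": 0,"wx": 0,"wy": 0,"wz": 0,"jaw": -1},
  {"tx": 0,"ty": 0,"tz": 0,"wx": 0,"wy": 0,"wz": 0,"jaw": -1},
  {"tx": 0,"ty": 0,"tz": 0,"wx": 0,"wy": 0,"wz": 0,"jaw": -1},
])

```text
clock: 30.8
tcp_pos: [670.3, 19.7, 37.5]
orientation: [0.688, 0.725, -0.0, 0.0]
force: [-0.0, 0.5, -0.3]
grip_width: 14.4
gripper_force: 60.0
```

Call:
arm_command([
  {"tx": 0.01,"ty": 0,"tz": 0,"wx": 0,"wy": 0,"wz": 0,"jaw": -1},
  {"tx": 0.01,"ty": 0,"tz": 0,"wx": 0,"wy": 0,"wz": 0,"jaw": -1},
  {"tx": 0,"ty": 0,"tz": 0,"wx": 0,"wy": 0,"wz": 0,"jaw": -1},
])

```text
clock: 31.1
tcp_pos: [670.0, 23.8, 37.5]
orientation: [0.688, 0.725, 0.0, -0.0]
force: [-0.8, -0.6, -0.2]
grip_width: 14.4
gripper_force: 60.0
```

Call:
arm_command([
  {"tx": 0.01,"ty": 0,"tz": 0,"wx": 0,"wy": 0,"wz": 0,"jaw": -1},
  {"tx": 0.007,"ty": 0,"tz": 0,"wx": 0,"wy": 0,"wz": 0,"jaw": -1},
  {"tx": 0,"ty": 0,"tz": 0,"wx": 0,"wy": 0,"wz": 0,"jaw": -1},
  {"tx": 0,"ty": 0,"tz": 0,"wx": 0,"wy": 0,"wz": 0,"jaw": -1},
])

```text
clock: 31.5
tcp_pos: [669.9, 26.9, 37.4]
orientation: [0.688, 0.725, -0.0, 0.0]
force: [-0.2, 0.5, -0.7]
grip_width: 14.4
gripper_force: 60.0
```

Call:
arm_command([
  {"tx": 0.007,"ty": 0,"tz": 0,"wx": 0,"wy": 0,"wz": 0,"jaw": -1},
  {"tx": 0.007,"ty": 0,"tz": 0,"wx": 0,"wy": 0,"wz": 0,"jaw": -1},
  {"tx": 0,"ty": 0,"tz": 0,"wx": 0,"wy": 0,"wz": 0,"jaw": -1},
  {"tx": 0,"ty": 0,"tz": 0,"wx": 0,"wy": 0,"wz": 0,"jaw": -1},
])

```text
clock: 31.9
tcp_pos: [669.8, 27.8, 37.4]
orientation: [0.689, 0.725, -0.001, 0.001]
force: [-0.3, -6.5, 1.7]
grip_width: 14.2
gripper_force: 60.2
```

The −6.5 N reaction at exactly the expected home position means the strip is against the stop. Release and rise.

Call:
arm_command([
  {"tx": -0.002,"ty": 0,"tz": 0,"wx": 0,"wy": 0,"wz": 0,"jaw": -1},
  {"tx": 0,"ty": 0,"tz": 0,"wx": 0,"wy": 0,"wz": 0,"jaw": -0.4},
  {"tx": 0,"ty": 0,"tz": 0,"wx": 0,"wy": 0,"wz": 0,"jaw": -0.1},
  {"tx": 0,"ty": 0,"tz": 0,"wx": 0,"wy": 0,"wz": 0,"jaw": -0.1},
  {"tx": 0,"ty": 0,"tz": 0,"wx": 0,"wy": 0,"wz": 0,"jaw": -0.1},
])

```text
clock: 32.4
tcp_pos: [669.7, 30.4, 37.5]
orientation: [0.688, 0.726, 0.0, -0.0]
force: [0.1, -1.1, -0.5]
grip_width: 38.6
gripper_force: 0.0
```

Call:
arm_command([
  {"tx": 0,"ty": 0,"tz": -0.05,"wx": 0,"wy": 0,"wz": 0,"jaw": -0.1},
  {"tx": 0,"ty": 0,"tz": -0.15,"wx": 0,"wy": 0,"wz": 0,"jaw": -0.1},
  {"tx": 0,"ty": 0,"tz": -0.2,"wx": 0,"wy": 0,"wz": 0,"jaw": -0.1},
  {"tx": 0,"ty": 0,"tz": -0.2,"wx": 0,"wy": 0,"wz": 0,"jaw": -0.1},
  {"tx": 0,"ty": 0,"tz": -0.2,"wx": 0,"wy": 0,"wz": 0,"jaw": -0.1},
])

```text
clock: 32.9
tcp_pos: [669.6, 29.7, 199.8]
orientation: [0.688, 0.725, 0.0, 0.0]
force: [-0.5, -0.6, -0.6]
grip_width: 38.5
gripper_force: 0.0
```

Call:
arm_command([
  {"tx": -0.2,"ty": 0,"tz": 0,"wx": 0,"wy": 0,"wz": 0,"jaw": -0.1},
  {"tx": -0.2,"ty": 0,"tz": 0,"wx": 0,"wy": 0,"wz": 0,"jaw": -0.1},
  {"tx": -0.2,"ty": 0,"tz": 0,"wx": 0,"wy": 0,"wz": 0,"jaw": -0.1},
  {"tx": -0.2,"ty": 0,"tz": 0,"wx": 0,"wy": 0,"wz": 0,"jaw": -0.1},
  {"tx": -0.2,"ty": 0,"tz": 0,"wx": 0,"wy": 0,"wz": 0,"jaw": -0.1},
])

```text
clock: 33.4
tcp_pos: [680.2, -171.8, 198.5]
orientation: [0.688, 0.725, 0.0, 0.0]
force: [0.5, -0.5, -0.3]
grip_width: 38.1
gripper_force: 0.0
```

Call:
arm_command([
  {"tx": -0.2,"ty": 0,"tz": 0,"wx": 0,"wy": 0,"wz": 0,"jaw": -0.1},
  {"tx": -0.2,"ty": 0,"tz": 0,"wx": 0,"wy": 0,"wz": 0,"jaw": -0.1},
  {"tx": 0,"ty": 0,"tz": 0,"wx": 0,"wy": 0,"wz": 0,"jaw": -0.1},
  {"tx": 0,"ty": 0,"tz": 0,"wx": 0,"wy": 0,"wz": 0,"jaw": -0.1},
])

```text
clock: 33.8
tcp_pos: [684.0, -251.6, 197.7]
orientation: [0.689, 0.724, 0.0, 0.0]
force: [-0.4, 1.5, -0.4]
grip_width: 38.4
gripper_force: 0.0
```

```bash
python3 - <<'E'
from h import *
C={}
a=[]
for n,off in(("scene",[-1.7,0,1.5]),("top",[4,.2,.6])):
    p,d=ctrl.read_camera(n);c=cloud(n,d).reshape(-1,3)+off
    for k,(x,y,h) in dict(wide=(565.6,-82,98),narrow=(561.6,-4.2,90),square=(557.6,73.6,90),dropper=(565.2,376,92),empty=(397.5,-282.5,74)).items():
        q=c[(np.hypot(c[:,0]-x,c[:,1]-y)<28)&(c[:,2]>h-7)];print(n,k,len(q),(q.mean(0)-[x,y,h]).round(1) if len(q) else 0)
    u,v=proj(n,[640,0,30])[0].astype(int);w=55;a.append(cv2.resize(p[max(v-w,0):max(v-w,0)+110,u-w:u+w],(400,400),interpolation=3))
    th=np.radians(3);r=c-[611.3,-1.6,0];X=r[:,0]*np.cos(th)+r[:,1]*np.sin(th);Y=-r[:,0]*np.sin(th)+r[:,1]*np.cos(th)
    m=(np.abs(X-60)<14)&(Y<60)&(Y>-30)&(r[:,2]>20)&(r[:,2]<42);q=np.c_[X,Y,r[:,2]][m];print("strip",len(q),q.min(0).round(1),q.max(0).round(1),np.median(q,0).round(1),np.polyfit(q[:,1],q[:,0],1).round(3))
cv2.imwrite("pics/end.png",np.hstack(a)[...,::-1])
E
```

```text
scene wide 234 [ 1.9 -1.1 -0.3]
scene narrow 133 [ 1.3 -1.1 -0.8]
scene square 123 [ 0.   0.9 -0.7]
scene dropper 7 [ 0.3  0.7 -2.8]
scene empty 0 0
strip 215 [52.   2.8 20.1] [68.9 59.9 38.8] [62.5 31.1 33.6] [1.0000e-03 6.1708e+01]
top wide 266 [ 1.  -0.2 -0.2]
top narrow 158 [ 0.9  0.2 -0.3]
top square 156 [-1.1  2.  -0.4]
top dropper 9 [ 0.1  0.2 -3.1]
top empty 117 [ 0.3  0.  -0.4]
strip 207 [53.5  3.7 20. ] [70.7 59.9 38.2] [60.1 32.6 33.8] [-1.5000e-02  6.1115e+01]
```

View pics/end.png

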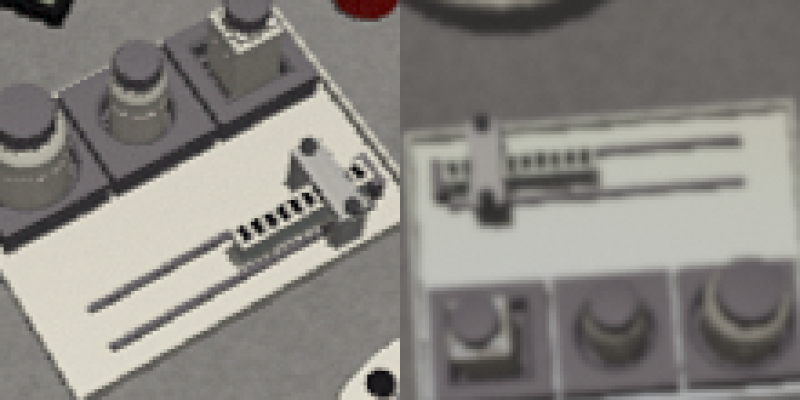

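The three bottles stand in their wells at the right heights. The strip lies between the ribs under the bar, with its rear end at tray y about 3–4 (home is 4). The dropper and the empty bottle have not moved.

```bash
python3 -c "
from workcell import ctrl; print(ctrl.finish_job())"
```

```text
the job is handed in; nothing more can be done
None
```

The job is handed in with no verdict returned: my last camera check showed all three capped bottles upright in their own wells, the strip home against the end stop under the bar, and the dropper and uncapped bottles unmoved.

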